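# Set up the drip stand: seat the filter, set the arm to the mark and clamp it

## Task

Set up the coffee drip stand for the glass cup: seat the steel filter level in the ring of the stand's sliding arm and let it go, then lift the arm by its side handle, lever still open, until the top of its collar is level with the lower edge of the paper tape on the post. Hold the arm steady at that mark and squeeze the cam lever fully closed against the handle, and not before it is at the mark. Finish still holding handle and lever squeezed together, without letting go, and leave the cup, the jar and the egg cooker where they stand.

Things in the scene. Friction and masses are not known exactly. Their poses are not given: they have to be found in the camera images.
- filter_mid (a point): Loose steel coffee filter (0.15 kg), upright on the table at first: open cup 60 mm wide, 52 high (grasp it there) on a flange 96 wide, 3 thick; below the flange a round foot 74 wide, 8 deep, tapering to 66 at its lower edge. Overall 63 mm high. The point is on the axis, 36 mm above the underside, 28 above the flange's underside, 27 below the rim; z up.
- ring_seat (a point): Centre of the flat ring of the stand's sliding arm, level with its top face (95 mm up at first); moves with the arm. Ring 104 mm outside, 82 inside, 10 thick, centre 105 mm from the post axis, opposite the handle. The filter's foot enters it with 4 mm play all round, the flange rests on top: filter_mid is then 28 mm above this point. +y: from post to ring; z up.
- collar_top (a point): Top of the 40 mm square, 40 mm high collar that slides on the fixed upright post (14 mm square, top 276 mm up); on the post axis, 115 mm up at first. Collar, ring, handle and lever are one arm that moves only up and down, from the bottom stop. With the lever open it sinks back to the stop if let go. Arm and filter weigh about 0.45 kg; friction 0.6 N.
- tape: Length mark: one turn of white paper tape, 10 mm high, stuck round the dark post. Origin on the post axis at the tape's lower edge, 175 to 240 mm above the table. The arm is at the mark when collar_top is at this height. The collar can slide over the tape, it is no stop. It does not move.
- handle_mid (a point): Place to hold the arm's fixed black handle bar (12 mm thick, 24 high, level, from the collar to 117 mm from the post axis): centre of its cross-section, 85 mm out from the post axis, 20 mm below collar_top. -y: outward along the bar; +x: towards the lever; z up. The outer face is 6 mm from here towards -x. Collider holder_c0.
- lever_mid (a point): Centre of the steel cam lever's flat blade (10 mm thick, 24 high, 90 long), 61 mm from its upright hinge pin; blade along own -y, outer face 5 mm towards own +x. Collider cam_c1. The pin is 12 mm to +x and 61 to +y of handle_mid. Closed, the blade is 25 mm to +x of handle_mid, parallel; 36 mm over both outer faces, 55 to 68 open at first: squeezing both shut, a gripper must follow 12 mm towards the handle.
- holder (a joint): Height of the sliding arm (collar, ring, handle and lever together) above its bottom stop, in m: 0 at first, up to 0.155; grows upward.
- cam (a joint): Cam lever angle: 0 fully closed on its stop, larger is open, away from the handle; 0.36 to 0.45 at first. Swings level and stays where left. A pinch of up to 8 N does not move it and is enough to lift the arm; about 10 N at lever_mid swings it, about 15 N closes it fully. The cam grips the post only in about the last 0.25 rad; closed, it holds the arm.
- cup: Glass cup, open top, 74 mm across, 85 mm high, upright on the table; leave it alone. Origin at its underside.
- jar: Closed glass jar with a cork lid, 68 mm across, 95 mm high, upright on the table; leave it alone. Origin at its underside.
- egg_cooker: Round egg cooker with a clear dome lid and a toggle switch, 170 mm across, 154 mm high, on the far left of the table; leave it alone. Origin at its underside.
Not all that is in view belongs to the job. What is shaped like the part that bears filter_mid but blue is not meant.

How it is judged:
By the outcome, as a careful person would: the job done as asked, in the order asked, and still so for the second after the job is handed in, while the arm keeps its last pose, push and grip.
It also fails if it takes over 64 s, if anything falls off the work surface, if the arm or the gripper's body presses on something with over 40 N, if the wrist force passes 120 N, or if a joint passes its speed limit or range.

## Robot

A 6-joint arm with a two-finger parallel gripper is mounted at the origin on the work surface. World frame = base frame: x ahead of the robot, y to its left, z up, the work surface at z = 0. Lengths are in m, angles in rad, forces in N, time in s.
With the tool pointing down it reaches from about 0.4 to 0.825 m from the base axis. Payload 7 kg.
Tool frame: the origin (TCP) lies at the centre of the arm's flange, where the gripper is bolted on; the fingertips stand 178 mm ahead of it and the grasp point (between the pads) lies 159 mm ahead of it (grip_point_offset is the distance from the TCP to the grasp point, in m); z points along the fingers, x is the direction in which the jaws open and shut, and the axes are right-handed (so a half turn about z gives the same grasp; the last joint's range is limited). The gripper opens to 88 mm and grips with 3 to 60 N. Pads are 19 mm wide; open, the fingers measure 130 mm over their backs; the gripper's body (78 mm by 193 mm) begins 47 mm behind the grasp point.
Start: joints at [1.412, 0.359, 0.012, 0, -1.224, -0.288], TCP at [0.292, 0.609, 0.405] pointing down, gripper open.
Joint ranges: [-3.07, 3.07], [-1.43, 2.12], [-1.02, 1.25], [-3.03, 1.67], [-3.05, -0], [-3.03, 3.03]. Speed limits (rad/s): [2.39, 2.39, 3.01, 3.14, 3.14, 3.14].

## Interface

Orientations are given as a unit quaternion [w, x, y, z].
In Python, from rig import * gives the robot as it stands. The module is installed in compiled form; this text tells all that it offers.
- The arm moves only by the tool step_arm, never from a script. Its argument "series" is a list of rows, each an object with "linear": the shift along the tool's x, y, z in cm, a list of three; "twist": the turn about the tool's z in rad; "claw": the opening, from 0 (shut) to 1 (fully open). In form: [{"linear": [tx, ty, tz], "twist": twist, "claw": claw}, ...]. A call has 1 to 12 rows; each row is the pose to reach, as a shift and turn from the pose commanded when the call began, along the tool's axes at that moment; what a row does not reach only later rows make up. A row lasts 1/8 s, in which the tool goes at most 62.5 mm and 10.7 degrees, less where a joint would pass 70% of its speed; a pose out of reach is approached as far as the arm can. A call with a gripper value outside its range is refused whole. The fingers move at their own pace and stop on an object; "force" is the grip in N (left out, the last holds). Time passes only in rows, so rows that repeat a pose let the fingers close. It gives the time, the measured TCP pose, the force and the opening at its end, in the units of the state.
- observe(): the state, without advancing time (a new reading comes with each control period).
- get_image(name): name is "side" or "top"; returns a dict with "frame" (384x512x3 uint8, blue, green, red), "z_map" (384x512 float32, m along the optical axis (not along the pixel's ray), 0 where there is no reading), "vfov" (degrees; the focal length in pixels is half the picture's height over the tangent of half this angle, whatever the lens; pixels are square), "cx", "cy" (the principal point, pixels), "k1" (the pictures are not rectified: a ray, as slopes to the right and down, at radius r is drawn at 1 + k1 r^2 times it, then the intrinsics apply), "xyz" and "attitude" of the camera in the world. Camera axes: x right, y up, looking along -z (the intrinsics and any distortion apply to the point x, -y, -z); pixel columns grow to the right and rows downward; lengths in m; the calibration is good to about 2 mm. A picture is of the moment at which its call begins.
- job_done(): hands the job in, once; it reports no verdict.
Trained networks look in a picture, given as the dict that the camera call returned (one of the last four; its "shot" number tells which), for a name from the list of things; names that differ only in an ending like _2 or _b are one class to them, and where a whole thing is asked for, a point or a joint stands for the part that bears it (a point fixed in the world has none). Each returns a list of dicts, best first, with "p" (0 to 1); they miss things now and then, are a little off and sometimes report something else, mostly with a low value. They report only what shows in the picture. A call takes as long as a camera call. They do not tell look-alikes from the thing itself.
- find_in(picture, thing): "location" ([column, row] in pixels, amid what is visible of it).
- regions_of(picture, thing): "pixels" (384x512 bool, what is visible of it) and "location" ([column, row] in pixels, amid what is visible of it).
The state is a dict: "time": time; "joint_pos": joint angles; "qd": joint speeds; "joint_torque": joint torques, N m; "ee_pos": TCP position; "orientation": TCP orientation; "force": force on the tool from outside, world axes, zero at the start; "torque": the same for the moment, N m; "width": finger opening in m.
Only numpy, scipy, OpenCV 4.12 (cv2) and the standard library are available. Lean on these libraries where they do the work, as an engineer would, in place of code of your own. Each camera call takes 0.05 s, during which the arm holds its last target.

## Working session

There is one attempt and no reset: what is moved stays moved. The work goes in short steps, Python scripts to look and compute and a tool call to move; the robot and the scene stay as the last step left them, time stands still between calls to the robot, and variables do not carry over. Pictures are saved under pics/ and viewed, and the job is handed in when it is done.

Besides the shell and the picture viewer there is one more tool, called after ">>>" as name([rows], argument=value, ...), one row to a line, values as JSON. step_arm: Moves the arm, as the interface text tells. Its arguments: {"type":"object","properties":{"series":{"type":"array"},"force":{"type":"number"}},"required":["series"]}

```bash
mkdir -p pics
cat > h.py <<'E'
from rig import *
import numpy as np, cv2
from scipy.spatial.transform import Rotation as R
def K(p):
    h=p['frame'].shape[0]; f=h/2/np.tan(np.radians(p['vfov'])/2); return f
def rot(q): return R.from_quat([q[1],q[2],q[3],q[0]])
def rays(p,uv):
    f=K(p); uv=np.atleast_2d(np.array(uv,float))
    d=np.c_[(uv[:,0]-p['cx'])/f,(uv[:,1]-p['cy'])/f]; u=d.copy()
    for _ in range(20):
        r2=(u**2).sum(1,keepdims=True); u=d/(1+p['k1']*r2)
    return np.c_[u[:,0],-u[:,1],-np.ones(len(u))]
def toworld(p,uv,z):
    r=rays(p,uv)*np.atleast_1d(z)[:,None]
    return rot(p['attitude']).apply(r)+np.array(p['xyz'])
def cloud(p,mask):
    v,u=np.nonzero(mask&(p['z_map']>0)); return toworld(p,np.c_[u,v],p['z_map'][v,u])
def atz(p,uv,z):
    d=rot(p['attitude']).apply(rays(p,uv)); o=np.array(p['xyz'])
    return o+d*((z-o[2])/d[:,2])[:,None]
def proj(p,X):
    c=rot(p['attitude']).inv().apply(np.atleast_2d(X)-np.array(p['xyz']))
    u=np.c_[c[:,0]/-c[:,2],-c[:,1]/-c[:,2]]; r2=(u**2).sum(1,keepdims=True)
    return u*(1+p['k1']*r2)*K(p)+[p['cx'],p['cy']]
E
cat > a.py <<'E'
from h import *
import pickle
for n in ['side','top']:
    p=get_image(n); cv2.imwrite(f'pics/{n}0.png',cv2.resize(p['frame'],(768,576),interpolation=cv2.INTER_CUBIC))
    print(n,p['vfov'],p['cx'],p['cy'],p['k1'],p['xyz'],p['attitude'])
    for t in ['filter_mid','ring_seat','collar_top','tape','handle_mid','lever_mid','cup','jar','egg_cooker']:
        try: print(t,[(np.round(d['location'],1).tolist(),round(d['p'],2)) for d in find_in(p,t)][:4])
        except Exception as e: print(t,e)
    pickle.dump({k:v for k,v in p.items()},open(f'{n}0.pkl','wb'))
print(observe())
E
python3 a.py
```

```text
side 46.086642163736165 244.94190847303065 190.35713316570963 -0.04089905394104562 [ 0.15565341 -0.77846247  0.79963474] [ 0.87111565  0.43810816 -0.102642   -0.1966809 ]
filter_mid [([250.9, 316.3], 0.88), ([210.3, 278.5], 0.78), ([304.6, 287.1], 0.62)]
ring_seat [([285.1, 202.9], 0.8)]
collar_top [([280.2, 201.3], 0.65)]
tape []
handle_mid [([284.0, 198.1], 0.61), ([309.1, 205.7], 0.58)]
lever_mid [([311.1, 205.3], 0.63)]
cup [([181.0, 170.3], 0.7)]
jar [([341.9, 319.8], 0.77)]
egg_cooker []
top 54.0233371628096 246.65854628172988 195.6669508622491 -0.1237308751050972 [0.39021599 0.01237939 1.33103812] [ 0.71508857  0.03584626 -0.04526113 -0.6966454 ]
filter_mid [([270.1, 238.0], 0.97), ([304.6, 185.4], 0.75), ([311.9, 224.7], 0.72), ([343.9, 182.6], 0.6)]
ring_seat [([228.2, 165.0], 0.8)]
collar_top [([238.3, 163.0], 0.64)]
tape []
handle_mid [([235.7, 163.5], 0.86)]
lever_mid [([260.7, 147.9], 0.4), ([137.3, 158.3], 0.28)]
cup [([159.8, 212.2], 0.97)]
jar [([344.6, 186.0], 0.71), ([237.6, 165.0], 0.48)]
egg_cooker [([135.7, 155.8], 0.62), ([262.8, 148.3], 0.17)]
{'time': 1.0, 'joint_pos': array([ 1.41209345e+00,  3.58568727e-01,  1.18710884e-02,  1.90169270e-05,
       -1.22406202e+00, -2.88083705e-01]), 'qd': array([-0.00056235, -0.00095911, -0.00043826, -0.00122919,  0.00015948,
       -0.00140794]), 'joint_torque': array([-1.20107857e-04, -5.82392299e+01,  2.93300271e+01,  7.00259104e+00,
        1.25743321e-02, -6.27207044e-06]), 'ee_pos': array([0.29166662, 0.60870168, 0.40467231]), 'orientation': array([ 1.88191990e-05, -5.32886504e-01,  8.46186725e-01,  7.87515470e-06]), 'force': array([-0.03365177,  0.20000522, -0.58552898]), 'torque': array([-0.06719504, -0.00354997, -0.03413114]), 'width': 0.0879686970951453}
```

View pics/side0.png

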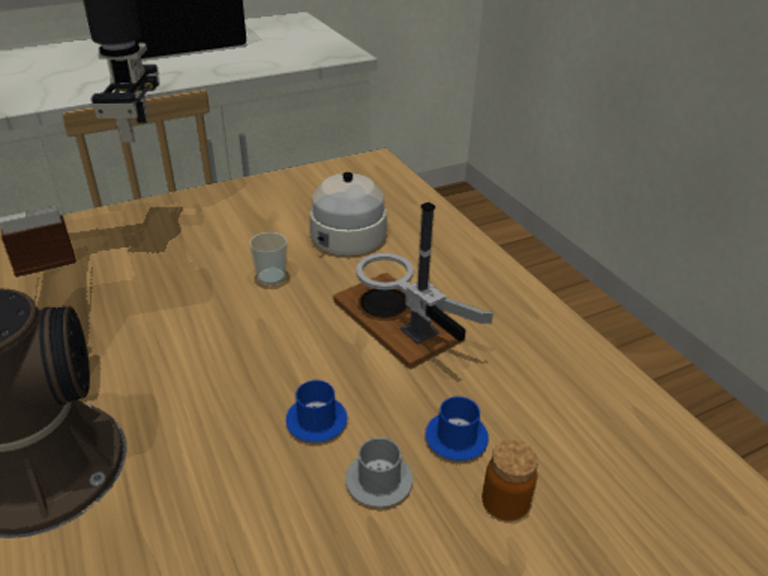

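View pics/top0.png

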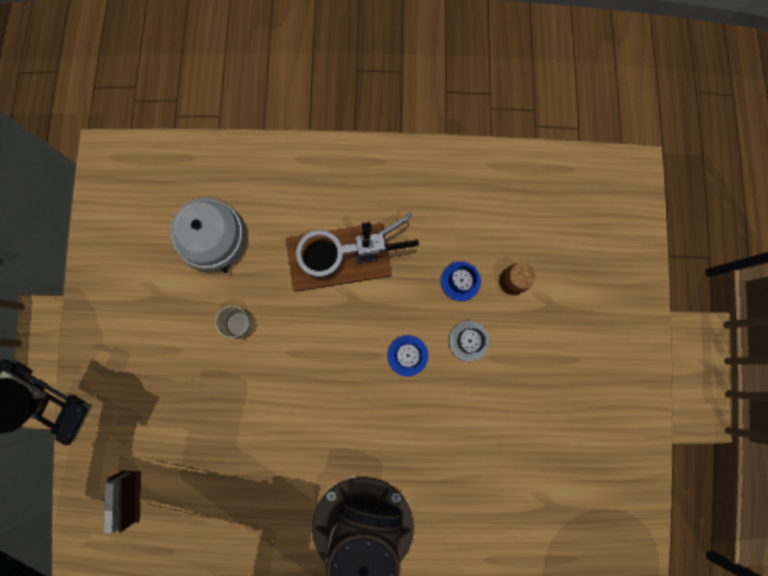

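Candidates for the filter: the grey one at top (312,227) / side (252,316), and blue ones at top (272,237), (307,187) / side (210,278), (305,287). Only the grey one is steel, as described. I'll confirm this in a crop and measure.

```bash
cat > b.py <<'E'
from h import *
import pickle
t=pickle.load(open('top0.pkl','rb')); s=pickle.load(open('side0.pkl','rb'))
def crop(p,x0,x1,y0,y1,k): return cv2.resize(p['frame'][y0:y1,x0:x1],None,fx=k,fy=k,interpolation=cv2.INTER_CUBIC)
cv2.imwrite('pics/c_top.png',crop(t,180,340,125,245,5))
cv2.imwrite('pics/c_side.png',crop(s,210,340,120,250,4))
cv2.imwrite('pics/c_filt.png',crop(s,190,370,240,350,4))
for p,box in [(t,(296,330,210,245)),(s,(228,278,290,340))]:
    m=np.zeros((384,512),bool); m[box[2]:box[3],box[0]:box[1]]=1
    c=cloud(p,m); print(len(c))
    for lo,hi in [(-.02,.004),(.006,.018),(.05,.075)]:
        q=c[(c[:,2]>lo)&(c[:,2]<hi)]
        if len(q): print(lo,hi,len(q),q.mean(0).round(4),q.min(0).round(4),q.max(0).round(4))
E
python3 b.py
```

```text
1183
-0.02 0.004 569 [ 0.4377 -0.2404 -0.0005] [ 0.377  -0.3012 -0.0102] [ 0.5003 -0.1799  0.004 ]
0.006 0.018 391 [ 0.4376 -0.2338  0.0121] [ 0.3855 -0.2869  0.006 ] [ 0.4906 -0.1832  0.018 ]
0.05 0.075 66 [ 0.4379 -0.2403  0.0598] [ 0.4091 -0.268   0.0502] [ 0.467  -0.2078  0.0683]
2495
-0.02 0.004 961 [ 0.4508 -0.217  -0.0006] [ 0.3728 -0.3001 -0.0054] [ 0.5289 -0.1372  0.004 ]
0.006 0.018 727 [ 0.4311 -0.2506  0.0118] [ 0.3895 -0.2865  0.0069] [ 0.4838 -0.1951  0.018 ]
0.05 0.075 278 [ 0.4356 -0.24    0.0577] [ 0.4069 -0.2687  0.05  ] [ 0.466  -0.2093  0.0658]
```

View pics/c_top.png

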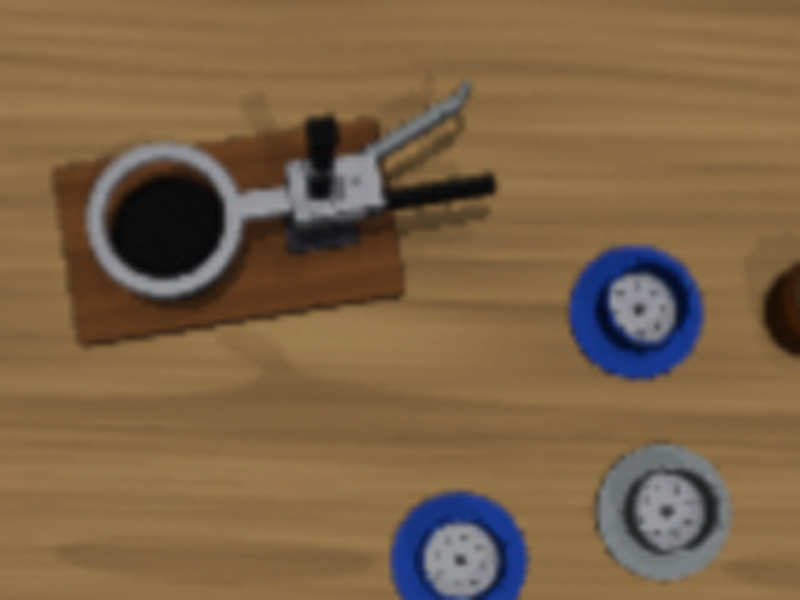

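View pics/c_side.png

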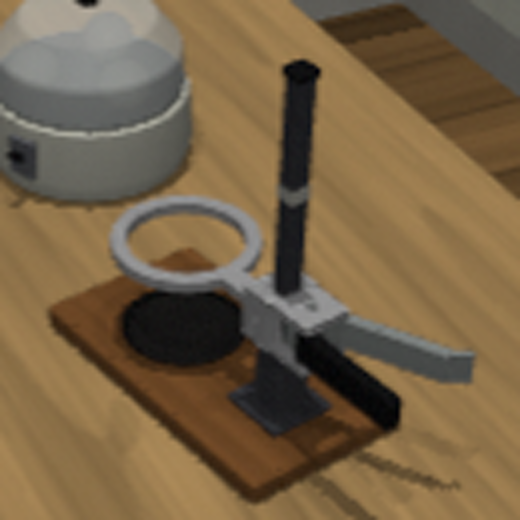

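View pics/c_filt.png

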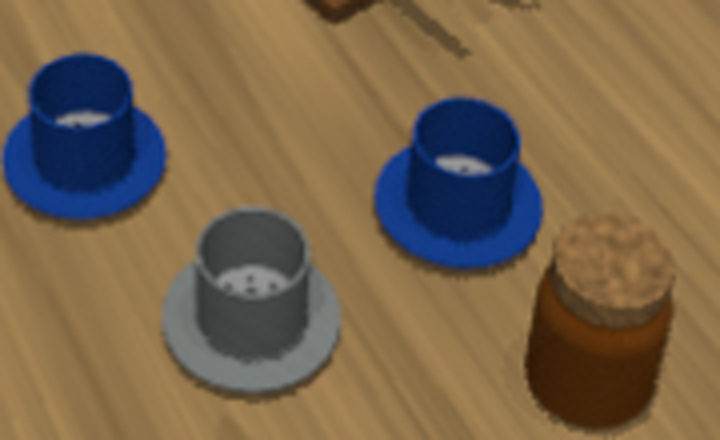

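The crop confirms it: the grey steel filter is at the front (crop 253,300), with two blue look-alikes beside it and the jar to the right. The tape is a light band about halfway up the post. Next I'll measure precisely.

```bash
cat > c.py <<'E'
from h import *
import pickle
from scipy.optimize import least_squares
t=pickle.load(open('top0.pkl','rb')); s=pickle.load(open('side0.pkl','rb'))
def circ(p,mask,z):
    cs,_=cv2.findContours(mask.astype(np.uint8),cv2.RETR_EXTERNAL,cv2.CHAIN_APPROX_NONE)
    c=max(cs,key=cv2.contourArea)[:,0,:].astype(float)
    X=atz(p,c,z)[:,:2]
    f=lambda q:np.hypot(X[:,0]-q[0],X[:,1]-q[1])-q[2]
    r=least_squares(f,[*X.mean(0),.05],loss='soft_l1',f_scale=.001); return r.x.round(4),len(X)
for n,p in [('top',t),('side',s)]:
    img=p['frame'].astype(int)
    hsv=cv2.cvtColor(p['frame'],cv2.COLOR_BGR2HSV)
    for th in ['filter_mid','ring_seat','jar','cup','egg_cooker']:
        for d in regions_of(p,th)[:4] if False else []: pass
    # grey flange: low saturation
    low=hsv[...,1]<60
    m=np.zeros(low.shape,bool)
    x,y=(312,227) if n=='top' else (252,316)
    m[y-24:y+24,x-24:x+24]=1
    mm=low&m&(hsv[...,2]>50)
    print(n,'filter flange',circ(p,mm,.0105),mm.sum())
    v=cv2.cvtColor((mm*255).astype(np.uint8),cv2.COLOR_GRAY2BGR)
    # clouds
    for nm,(u0,u1,v0,v1) in dict(b1=(254,290,218,256),b2=(290,324,170,204),jar=(330,360,172,200),cup=(140,172,198,230)).items():
        if n=='top':
            k=np.zeros(low.shape,bool);k[v0:v1,u0:u1]=1;c=cloud(p,k);c=c[c[:,2]>.03];print(nm,len(c),np.median(c,0).round(3),c.min(0).round(3),c.max(0).round(3))
    k=np.zeros(low.shape,bool)
    if n=='top':k[140:195,190:285]=1
    else:k[125:245,225:335]=1
    c=cloud(p,k);
    for lo,hi in [(.02,.06),(.07,.085),(.085,.1),(.105,.125),(.13,.25),(.25,.3)]:
        q=c[(c[:,2]>lo)&(c[:,2]<hi)]
        if len(q):print(lo,hi,len(q),np.median(q,0).round(4),q.min(0).round(3),q.max(0).round(3))
    np.save(f'st_{n}.npy',c)
E
python3 c.py
```

```text
top filter flange (array([ 0.4381, -0.2372,  0.0463]), 75) 536
b1 65 [ 0.4   -0.102  0.062] [ 0.372 -0.122  0.032] [ 0.429 -0.064  0.069]
b2 107 [ 0.582 -0.219  0.054] [ 0.55  -0.247  0.03 ] [ 0.611 -0.187  0.067]
jar 363 [ 0.581 -0.334  0.093] [ 0.55  -0.37   0.031] [ 0.617 -0.309  0.104]
cup 235 [0.466 0.321 0.073] [0.428 0.267 0.03 ] [0.501 0.341 0.092]
0.02 0.06 514 [0.6218 0.0901 0.0215] [ 0.546 -0.049  0.02 ] [0.709 0.197 0.05 ]
0.07 0.085 14 [ 0.6315 -0.0131  0.0796] [ 0.621 -0.072  0.076] [0.692 0.015 0.085]
0.085 0.1 393 [0.6314 0.0909 0.0945] [ 0.571 -0.105  0.085] [0.713 0.166 0.1  ]
0.105 0.125 290 [ 0.6451 -0.0171  0.1127] [ 0.619 -0.103  0.105] [0.716 0.033 0.125]
0.13 0.25 42 [0.6352 0.0103 0.1952] [0.633 0.004 0.131] [0.648 0.02  0.249]
0.25 0.3 46 [0.6399 0.0109 0.2754] [0.632 0.002 0.251] [0.65 0.02 0.28]
side filter flange (array([ 0.4401, -0.234 ,  0.0514]), 126) 1539
0.02 0.06 805 [0.6374 0.1299 0.0286] [ 0.559 -0.04   0.02 ] [0.743 0.343 0.06 ]
0.07 0.085 237 [0.6432 0.2997 0.0801] [ 0.585 -0.106  0.07 ] [0.733 0.34  0.085]
0.085 0.1 930 [0.6394 0.0699 0.0934] [ 0.568 -0.109  0.085] [0.736 0.347 0.1  ]
0.105 0.125 644 [0.6468 0.0051 0.1132] [ 0.617 -0.105  0.105] [0.733 0.36  0.125]
0.13 0.25 395 [0.6381 0.0057 0.1798] [ 0.63  -0.001  0.13 ] [0.704 0.363 0.249]
0.25 0.3 100 [0.6368 0.0049 0.2669] [ 0.63  -0.002  0.25 ] [0.65  0.02  0.277]
```

```bash
cat > d.py <<'E'
from h import *
import pickle
from scipy.optimize import minimize
def samp(im,p,X):
    uv=proj(p,X).astype(np.float32); return cv2.remap(im,uv[:,0].reshape(1,-1),uv[:,1].reshape(1,-1),cv2.INTER_LINEAR)[0]
A=np.linspace(0,2*np.pi,180,endpoint=False)
def ring(c,rs,z): return np.array([[c[0]+r*np.cos(a),c[1]+r*np.sin(a),z] for r in rs for a in A])
def fit(p,c0,z,rin,rout,img):
    img=cv2.GaussianBlur(img.astype(np.float32),(0,0),.7)
    def cost(c):
        a=samp(img,p,ring(c,rin,z)); b=samp(img,p,ring(c,rout,z)); return -(np.median(a)*0+a.mean()-b.mean())
    best=min(((cost(np.array(c0)+[i*.003,j*.003]),i,j) for i in range(-5,6) for j in range(-5,6)))
    r=minimize(cost,np.array(c0)+[best[1]*.003,best[2]*.003],method='Nelder-Mead',options=dict(xatol=1e-4,initial_simplex=None))
    return r.x.round(4),round(r.fun,1)
def g(p): return cv2.cvtColor(p['frame'],cv2.COLOR_BGR2GRAY).astype(float)
def ns(p): return 255-cv2.cvtColor(p['frame'],cv2.COLOR_BGR2HSV)[...,1].astype(float)
if __name__=='__main__':
  for n in ['top','side']:
    p=pickle.load(open(n+'0.pkl','rb'))
    print(n,'ring gray',fit(p,[.628,.115],.095,[.0425,.045,.0475,.0505],[.038,.036,.055,.057],g(p)))
    print(n,'ring sat',fit(p,[.628,.115],.095,[.0425,.045,.0475,.0505],[.055,.057],ns(p)))
    print(n,'filter',fit(p,[.438,-.237],.011,[.034,.038,.042,.046],[.05,.052,.054],ns(p)))
    c=np.load(f'st_{n}.npy')
    q=c[(c[:,2]>.085)&(c[:,2]<.1)&(c[:,1]>.05)&(c[:,1]<.2)]
    from scipy.optimize import least_squares
    # collar top points, handle points
    q=c[(c[:,2]>.12-.012)&(c[:,2]<.122)&(c[:,0]<.68)&(c[:,1]>-.02)&(c[:,1]<.05)];print('collar',q.mean(0).round(4),q.min(0).round(3),q.max(0).round(3))
E
python3 d.py
```

```text
top ring gray (array([0.6217, 0.1141]), np.float64(-62.6))
top ring sat (array([0.6206, 0.1138]), np.float64(-100.9))
top filter (array([ 0.4381, -0.2372]), np.float64(-90.1))
collar [0.6414 0.0054 0.115 ] [ 0.619 -0.02   0.109] [0.667 0.033 0.122]
side ring gray (array([0.6219, 0.1126]), np.float64(-25.0))
side ring sat (array([0.6198, 0.1091]), np.float64(-65.4))
side filter (array([ 0.4369, -0.2407]), np.float64(-83.1))
collar [0.6374 0.001  0.1143] [ 0.617 -0.019  0.108] [0.661 0.029 0.122]
```

```bash
cat > e.py <<'E'
from d import *
# stand params: post x,y, yaw a ; use ring (bright annulus), handle (dark bar), post (dark)
def cost(q,P,parts=False):
    px,py,a=q; ex=np.array([np.cos(a),np.sin(a)]); ey=np.array([-np.sin(a),np.cos(a)]); o=np.array([px,py]); tot=[]
    W=lambda x,y,z: np.r_[o+ex*x+ey*y,z]
    for n,p,im in P:
        c=o+ey*.105
        r=samp(im,p,ring(c,[.0425,.0465,.0505],.095)).mean()-samp(im,p,ring(c,[.037,.039,.054,.056],.095)).mean()
        yy=np.arange(-.112,-.03,.003)
        hb=samp(im,p,np.array([W(x,y,.107) for x in (-.005,0,.005) for y in yy])).mean()
        ho=samp(im,p,np.array([W(x,y,.107) for x in ((-.010,.010) if n=='top' else (.0095,.0105)) for y in yy])).mean()
        he=samp(im,p,np.array([W(x,-.122,.107) for x in (-.005,0,.005)])).mean()
        v=rot(p['attitude']).as_matrix()[:,0]; 
        d=np.array(p['xyz'])[:2]-o; d/=np.linalg.norm(d); l=np.array([-d[1],d[0]])
        zz=np.arange(.20,.27,.004) 
        pb=samp(im,p,np.array([np.r_[o+l*k,z] for k in(-.005,0,.005) for z in zz])).mean()
        po=samp(im,p,np.array([np.r_[o+l*k,z] for k in(-.013,.013) for z in zz])).mean()
        tot+= [r,.7*(ho-hb),.3*(he-hb),.7*(po-pb)]
    return tot if parts else -sum(tot)
P0=[(n,pickle.load(open(n+'0.pkl','rb'))) for n in ['top','side']]
for P in ([0],[1],[0,1]):
    PP=[(P0[i][0],P0[i][1],cv2.GaussianBlur(g(P0[i][1]).astype(np.float32),(0,0),.7)) for i in P]
    best=None
    for st in [(.64,.009,.17),(.643,.006,.14),(.637,.01,.2)]:
        r=minimize(cost,st,args=(PP,),method='Nelder-Mead',options=dict(initial_simplex=[st,(st[0]+.005,st[1],st[2]),(st[0],st[1]+.005,st[2]),(st[0],st[1],st[2]+.05)],xatol=1e-5))
        if best is None or r.fun<best.fun: best=r
    px,py,a=best.x
    print(P,best.x.round(4),round(best.fun,1),'ring',(px-.105*np.sin(a)).round(4),(py+.105*np.cos(a)).round(4),np.round(cost(best.x,PP,True),1))
s=observe(); print(rot(s['orientation']).as_matrix().round(4))
E
python3 e.py
```

```text
[0] [0.6329 0.0099 0.1126] -146.2 ring 0.6211 0.1142 [52.9 23.2 20.7 49.4]
[1] [ 0.635  -0.0008  0.115 ] -137.0 ring 0.623 0.1035 [ 5.  47.9 22.5 61.6]
[0, 1] [0.635  0.0074 0.119 ] -235.8 ring 0.6225 0.1117 [47.5 23.1 21.6 37.5 21.1 40.5  6.4 38.1]
[[-0.4321 -0.9018  0.    ]
 [-0.9018  0.4321  0.    ]
 [-0.     -0.     -1.    ]]
```

Stand: post (0.635, 0.0075), yaw about 0.115 rad, ring (0.622, 0.112). Filter: (0.4375, -0.239). Moving over the filter.

>>> step_arm([
  {"linear":[4,-5,0],"twist":0.18,"claw":1},
  {"linear":[8,-10,0],"twist":0.36,"claw":1},
  {"linear":[12,-15,0],"twist":0.54,"claw":1},
  {"linear":[16,-20,0],"twist":0.72,"claw":1},
  {"linear":[20,-25,0],"twist":0.88,"claw":1},
  {"linear":[24,-30,0],"twist":1.009,"claw":1},
  {"linear":[28,-35,0],"twist":1.009,"claw":1},
  {"linear":[32,-40,0],"twist":1.009,"claw":1},
  {"linear":[37,-42.5,0],"twist":1.009,"claw":1},
  {"linear":[43,-44,0],"twist":1.009,"claw":1},
  {"linear":[49,-45.5,0],"twist":1.009,"claw":1},
  {"linear":[55,-46.5,0],"twist":1.009,"claw":1},
])

```text
time: 2.5
ee_pos: [0.4732, -0.0886, 0.405]
orientation: [0.0, -0.058, 0.998, -0.0]
force: [1.5, -0.4, 0.1]
width: 0.0871
```

```bash
cat > f.py <<'E'
from h import *
import sys
s=observe(); M=rot(s['orientation']).as_matrix(); print(s['time'],s['ee_pos'].round(4),'yaw',np.arctan2(M[1,0],M[0,0]).round(4),'tilt',M[2].round(3),'F',s['force'].round(2),'w',s['width'].round(4),'j',s['joint_pos'].round(2))
if len(sys.argv)>3:
    d=np.array(list(map(float,sys.argv[1:4])))-s['ee_pos']; print('tool shift cm',(M.T@d*100).round(2))
E
python3 f.py .4375 -.239 .26
```

```text
Traceback (most recent call last):
  File "f.py", line 3, in <module>
    s=observe(); M=rot(s['orientation']).as_matrix(); print(s['time'],s['ee_pos'].round(4),'yaw',np.arctan2(M[1,0],M[0,0]).round(4),'tilt',M[2].round(3),'F',s['force'].round(2),'w',s['width'].round(4),'j',s['joint_pos'].round(2))
                                                                                                                                                                                     ^^^^^^^^^^^^^^^^
AttributeError: 'float' object has no attribute 'round'
```

>>> step_arm([
  {"linear":[1.8,-5,2],"twist":0,"claw":1},
  {"linear":[3.6,-10,5],"twist":0,"claw":1},
  {"linear":[5.3,-14.5,9],"twist":0,"claw":1},
  {"linear":[5.3,-14.5,13],"twist":0,"claw":1},
  {"linear":[5.3,-14.5,13],"twist":0,"claw":1},
  {"linear":[5.3,-14.5,13],"twist":0,"claw":1},
])

```text
time: 3.25
ee_pos: [0.4386, -0.2367, 0.2761]
orientation: [0.001, -0.058, 0.998, -0.0]
force: [0.2, 1.3, 0.5]
width: 0.0875
```

```bash
sed -i "s/s\['width'\].round(4)/round(s['width'],4)/" f.py; python3 f.py .4375 -.239 .197
python3 - <<'E'
from h import *
p=get_image('side'); cv2.imwrite('pics/s1.png',cv2.resize(p['frame'][200:370,170:380],None,fx=3.5,fy=3.5))
E
```

```text
3.25 [ 0.4386 -0.2367  0.2761] yaw -3.0254 tilt [-0.001 -0.001 -1.   ] F [0.23 1.25 0.48] w 0.0875 j [-0.1   0.2  -0.54  0.   -0.83  0.22]
tool shift cm [ 0.15 -0.21  7.91]
```

View pics/s1.png

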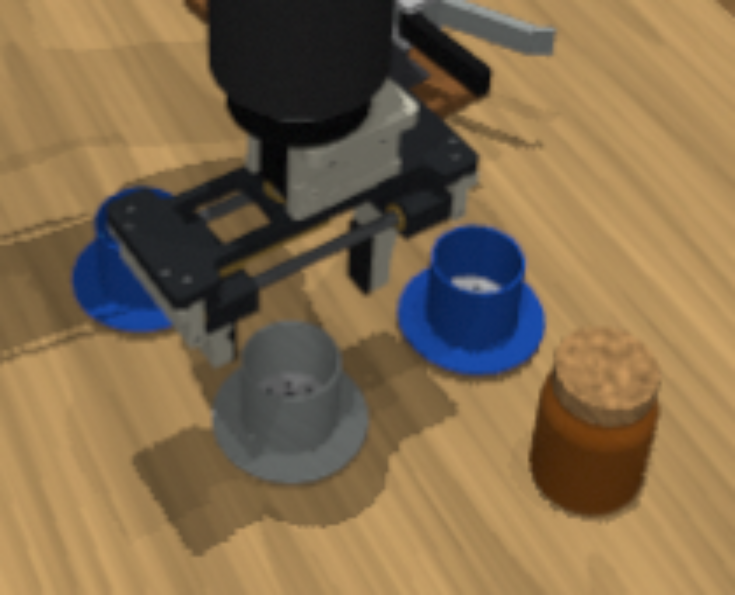

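The gripper hangs over the grey filter at crop (290,410), with the fingers on either side. Descending and gripping.

>>> step_arm([
  {"linear":[0,0,3],"twist":0,"claw":1},
  {"linear":[0,0,6],"twist":0,"claw":1},
  {"linear":[0,0,7.8],"twist":0,"claw":1},
  {"linear":[0,0,7.8],"twist":0,"claw":1},
  {"linear":[0,0,7.8],"twist":0,"claw":0.5},
  {"linear":[0,0,7.8],"twist":0,"claw":0.4},
  {"linear":[0,0,7.8],"twist":0,"claw":0.4},
  {"linear":[0,0,7.8],"twist":0,"claw":0.4},
  {"linear":[0,0,7.8],"twist":0,"claw":0.4},
], force=20)

```text
time: 4.42
ee_pos: [0.4379, -0.2369, 0.1973]
orientation: [0.0, -0.058, 0.998, -0.0]
force: [-1.7, 1.6, 6.6]
width: 0.061
```

```bash
python3 f.py .4375 -.239 .197
python3 - <<'E'
from h import *
p=get_image('side'); cv2.imwrite('pics/s2.png',cv2.resize(p['frame'][200:370,170:380],None,fx=3.5,fy=3.5))
E
```

```text
4.425 [ 0.4379 -0.2369  0.1973] yaw -3.0264 tilt [-0.001 -0.    -1.   ] F [-1.67  1.56  6.65] w 0.061 j [-0.1   0.31 -0.63  0.   -0.63  0.22]
tool shift cm [ 0.07 -0.2   0.03]
```

View pics/s2.png

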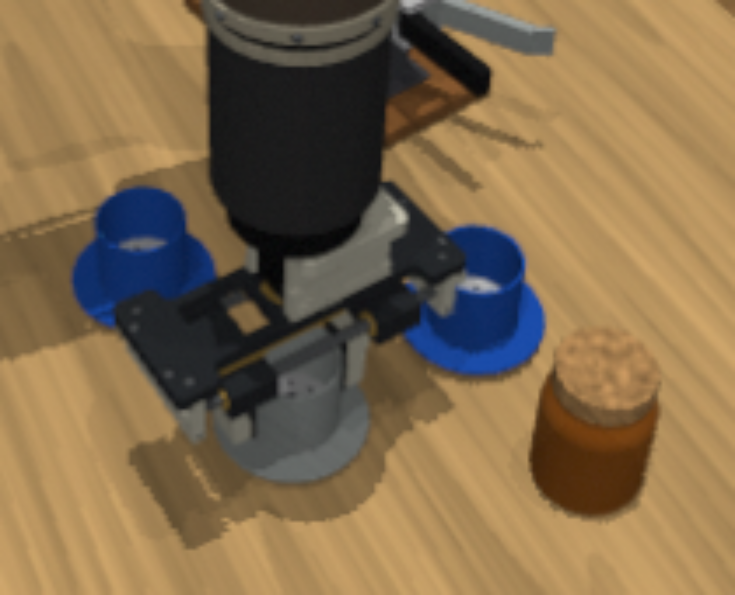

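Gripped at 61 mm, consistent with the 60 mm cup. Lifting and carrying it above the ring.

>>> step_arm([
  {"linear":[0,0,-2],"twist":0,"claw":0.4},
  {"linear":[0,0,-6],"twist":0,"claw":0.4},
  {"linear":[0,0,-11],"twist":0,"claw":0.4},
  {"linear":[0,0,-16],"twist":0,"claw":0.4},
  {"linear":[-1,3,-20],"twist":0,"claw":0.4},
  {"linear":[-3.5,7,-22.5],"twist":0,"claw":0.4},
  {"linear":[-7,11,-22.5],"twist":0,"claw":0.4},
  {"linear":[-10.5,15.5,-22.5],"twist":0,"claw":0.4},
  {"linear":[-14,20,-22.5],"twist":0,"claw":0.4},
  {"linear":[-17.5,24.5,-22.5],"twist":0,"claw":0.4},
  {"linear":[-20.5,29,-22.5],"twist":0,"claw":0.4},
  {"linear":[-22.3,32.5,-22.5],"twist":0,"claw":0.4},
])

```text
time: 5.98
ee_pos: [0.6227, 0.1136, 0.4208]
orientation: [-0.001, -0.058, 0.998, -0.0]
force: [0.5, 0.4, -1.8]
width: 0.0607
```

>>> step_arm([
  {"linear":[0,0,3],"twist":0,"claw":0.4},
  {"linear":[0,0,6],"twist":0,"claw":0.4},
  {"linear":[0,0,9],"twist":0,"claw":0.4},
  {"linear":[0,0,9],"twist":0,"claw":0.4},
  {"linear":[0,0,9],"twist":0,"claw":0.4},
])

```text
time: 6.6
ee_pos: [0.6225, 0.1117, 0.3328]
orientation: [0.001, -0.058, 0.998, -0.0]
force: [0.3, 0.1, -0.7]
width: 0.0606
```

```bash
python3 f.py .622 .112 .284
python3 - <<'E'
from h import *
import pickle
for n in ['side','top']:
    p=get_image(n); pickle.dump(p,open(n+'3.pkl','wb'))
    b=(100,250,200,400) if n=='side' else (110,230,180,340)
    cv2.imwrite(f'pics/{n}3.png',cv2.resize(p['frame'][b[0]:b[1],b[2]:b[3]],None,fx=4 if n=='side' else 5,fy=4 if n=='side' else 5))
E
```

```text
6.6 [0.6225 0.1117 0.3328] yaw -3.0264 tilt [-0.001 -0.    -1.   ] F [ 0.27  0.07 -0.69] w 0.0606 j [ 0.49  0.34 -0.19  0.   -1.04 -0.37]
tool shift cm [0.05 0.04 4.88]
```

View pics/side3.png

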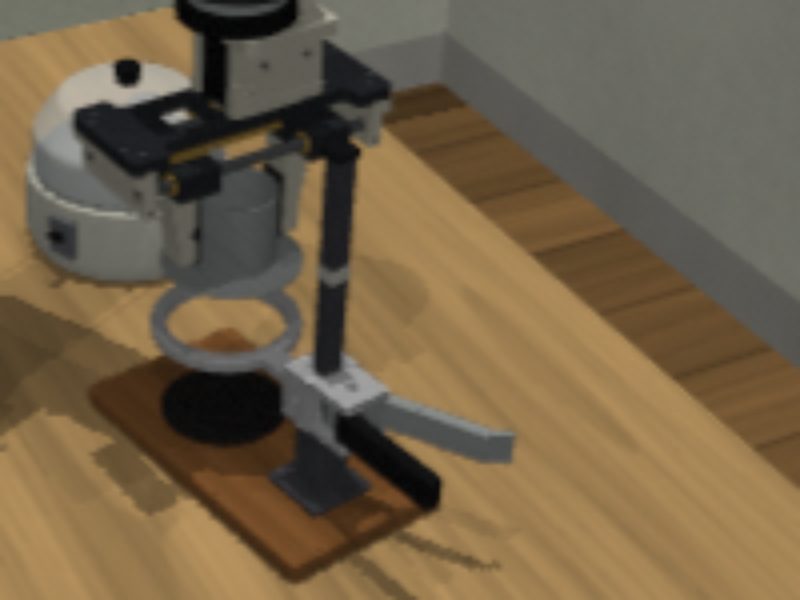

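View pics/top3.png

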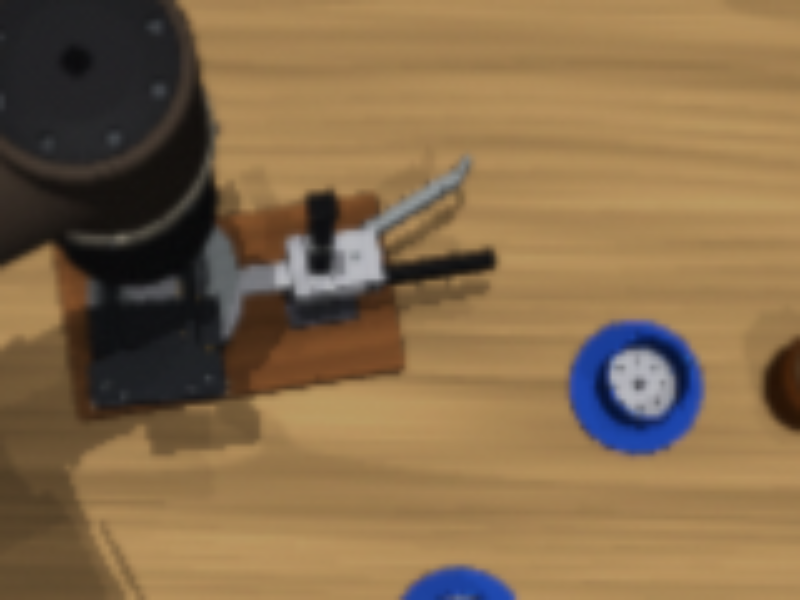

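```bash
cat > ov.py <<'E'
from d import *
def ov(p,circs,box,k,name):
    im=cv2.resize(p['frame'][box[0]:box[1],box[2]:box[3]],None,fx=k,fy=k,interpolation=cv2.INTER_CUBIC)
    for c,r,z,col in circs:
        uv=(proj(p,ring(c,[r],z))-[box[2],box[0]]+.5)*k-.5
        for q in uv: cv2.circle(im,tuple(int(x) for x in q.round()),0,col,-1)
    cv2.imwrite(name,im)
if __name__=='__main__':
    p=pickle.load(open('side3.pkl','rb'))
    c=[.6225,.1117]; r=[.622,.112]
    ov(p,[(c,.048,.1438,(0,0,255)),(c,.048,.1468,(0,0,255)),(r,.052,.095,(0,255,0)),(r,.041,.095,(0,255,0)),(r,.052,.085,(255,0,0))],(135,200,225,295),9,'pics/ov3.png')
E
python3 ov.py
```

```text
(no output)
```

View pics/ov3.png

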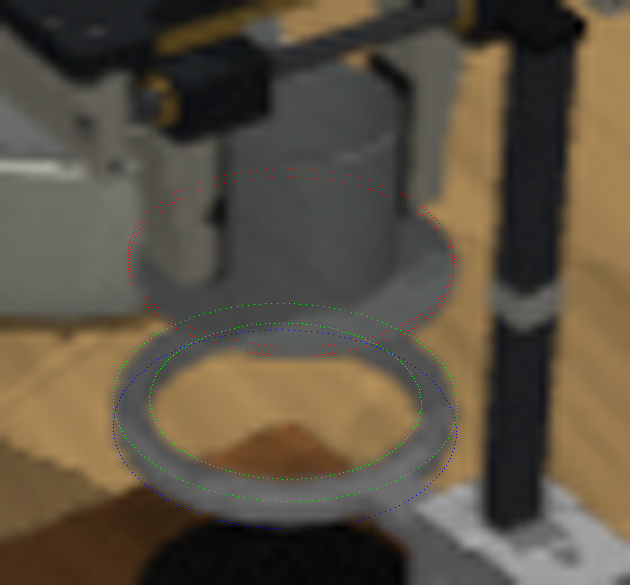

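Run:
```python
from ov import *
p=pickle.load(open('top3.pkl','rb'))
c=[.6225,.1117]; r=[.622,.112]
ov(p,[(c,.048,.1468,(0,0,255)),(r,.052,.095,(0,255,0))],(145,205,190,250),9,'pics/ov3t.png')
p=pickle.load(open('top0.pkl','rb'))
ov(p,[(r,.052,.095,(0,255,0)),(r,.041,.095,(0,255,0))],(145,205,190,250),9,'pics/ov0t.png')
a=cv2.imread('pics/ov3t.png');b=cv2.imread('pics/ov0t.png');cv2.imwrite('pics/ovt.png',cv2.resize(np.hstack([a,b]),(800,400)))
```

```text
(no output)
```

View pics/ovt.png

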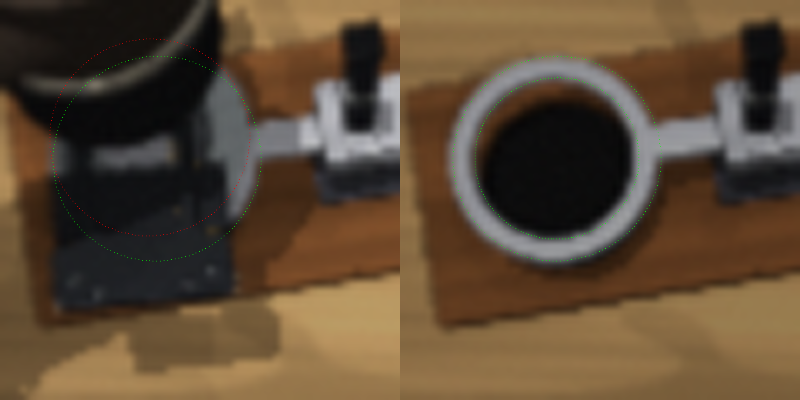

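>>> step_arm([
  {"linear":[0,0.1,1.5],"twist":0,"claw":0.4},
  {"linear":[0,0.1,3],"twist":0,"claw":0.4},
  {"linear":[0,0.1,3.8],"twist":0,"claw":0.4},
  {"linear":[0,0.1,4.3],"twist":0,"claw":0.4},
  {"linear":[0,0.1,4.4],"twist":0,"claw":0.4},
  {"linear":[0,0.1,4.4],"twist":0,"claw":0.4},
])

```text
time: 7.45
ee_pos: [0.622, 0.1126, 0.2879]
orientation: [0.0, -0.057, 0.998, 0.0]
force: [0.3, -0.0, -1.9]
width: 0.0605
```

```bash
python3 f.py .622 .1125 .284
python3 - <<'E'
from ov import *
p=get_image('side'); pickle.dump(p,open('side4.pkl','wb'))
ov(p,[],(135,205,225,300),9,'pics/side4.png')
E
```

```text
7.45 [0.622  0.1126 0.2879] yaw -3.0265 tilt [-0.  0. -1.] F [ 0.29 -0.01 -1.93] w 0.0605 j [ 0.49  0.38 -0.24  0.   -0.95 -0.37]
tool shift cm [ 0.01 -0.01  0.39]
```

View pics/side4.png

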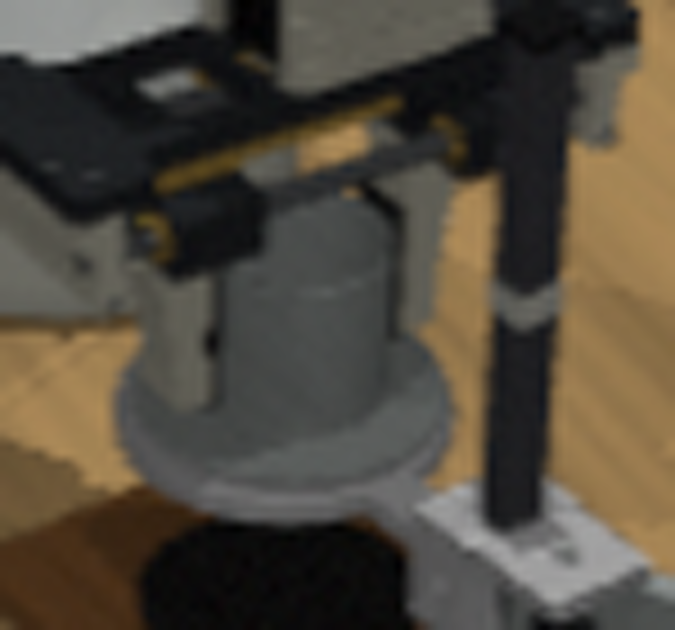

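The flange sits just above the ring with the foot entering, and there is no contact force beyond the filter's weight. Lowering the last few mm.

>>> step_arm([
  {"linear":[0,0,0.2],"twist":0,"claw":0.4},
  {"linear":[0,0,0.35],"twist":0,"claw":0.4},
  {"linear":[0,0,0.4],"twist":0,"claw":0.4},
  {"linear":[0,0,0.4],"twist":0,"claw":0.4},
])

```text
time: 8.0
ee_pos: [0.6219, 0.1126, 0.2843]
orientation: [0.0, -0.058, 0.998, 0.0]
force: [-2.5, 0.5, 4.4]
width: 0.0602
```

Contact, seated. Releasing and retreating up.

>>> step_arm([
  {"linear":[0,0,0],"twist":0,"claw":0.75},
  {"linear":[0,0,0],"twist":0,"claw":0.9},
  {"linear":[0,0,0],"twist":0,"claw":0.95},
  {"linear":[0,0,0],"twist":0,"claw":0.95},
  {"linear":[0,0,-1],"twist":0,"claw":0.95},
  {"linear":[0,0,-3],"twist":0,"claw":0.95},
  {"linear":[0,0,-7],"twist":0,"claw":0.95},
  {"linear":[0,0,-12],"twist":0,"claw":0.95},
  {"linear":[0,0,-17],"twist":0,"claw":0.95},
  {"linear":[6,-2,-17],"twist":0,"claw":0.95},
  {"linear":[12,-5,-17],"twist":0,"claw":0.95},
  {"linear":[15,-10,-17],"twist":0,"claw":0.95},
])

```text
time: 9.5
ee_pos: [0.4822, -0.0042, 0.4549]
orientation: [0.001, -0.059, 0.998, 0.0]
force: [1.0, -0.4, 0.9]
width: 0.0831
```

```bash
python3 f.py
python3 - <<'E'
from ov import *
for n in ['side','top']:
    p=get_image(n); pickle.dump(p,open(n+'5.pkl','wb'))
    ov(p,[],(130,230,225,345) if n=='side' else (120,200,190,290),6 if n=='side' else 7,f'pics/{n}5.png')
E
```

```text
9.5 [ 0.4822 -0.0042  0.4549] yaw -3.024 tilt [-0.002  0.001 -1.   ] F [ 0.96 -0.43  0.91] w 0.0831 j [ 0.4   0.   -0.32  0.   -1.25 -0.28]
```

View pics/side5.png

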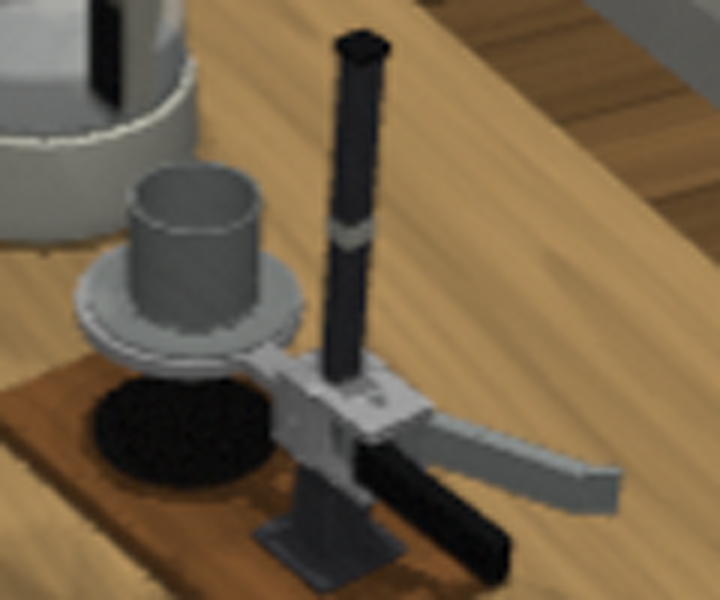

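View pics/top5.png

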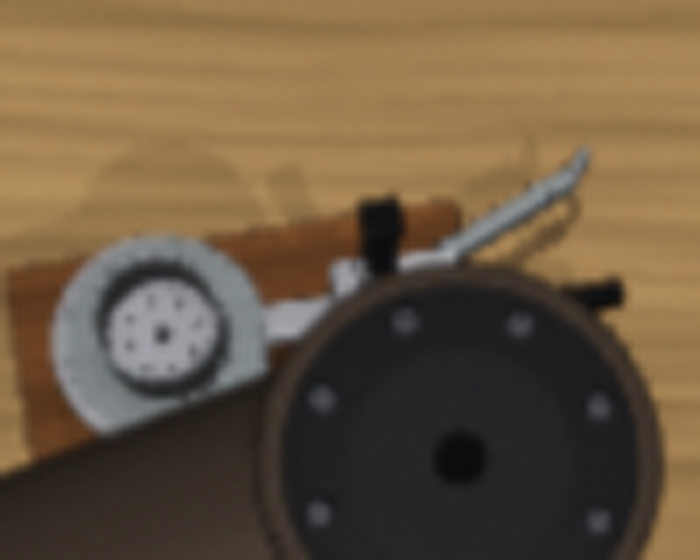

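Side view shows the filter level in the ring (flange at crop 190,300), and in the top view it is concentric. The tape is at crop (350,235). Next: filter plane, tape height and lever angle.

```bash
cat > tp.py <<'E'
from d import *
from scipy.optimize import minimize
def prof(p,o,a,dx,dy,zz):
    ex=np.array([np.cos(a),np.sin(a)]); ey=np.array([-np.sin(a),np.cos(a)])
    w=o+ex*dx+ey*dy
    return samp(g(p).astype(np.float32),p,np.array([np.r_[w,z] for z in zz]))
if __name__=='__main__':
    o=np.array([.635,.0075]);a=.115
    zz=np.arange(.10,.30,.0005)
    for f in ['side0','side3','side4','side5']:
        p=pickle.load(open(f+'.pkl','rb'))
        for oo,dx,dy in [((.635,.0075),-.006,-.006),((.635,.0075),-.007,0),((.635,.0075),0,-.007),((.638,.004),-.006,-.006)]:
            v=prof(p,np.array(oo),a,dx,dy,zz)
            # tape edges
            i=(zz>.17)&(zz<.25); vz=zz[i]; vv=v[i]; base=np.median(vv); pk=vv.max(); h=(base+pk)/2; k=np.nonzero(vv>h)[0]
            cz=zz[(zz<.16)]; cv=v[zz<.16]; hc=(cv.max()+np.median(v[(zz>.14)&(zz<.17)]))/2; kc=np.nonzero(cv>hc)[0]
            tz=zz[zz>.25]; tv=v[zz>.25]; ht=(base+tv.max())/2; kt=np.nonzero(tv>ht)[0]
            print(f,dx,dy,'tape',vz[k[0]].round(4),vz[k[-1]].round(4),round(base),round(pk),'collar',cz[kc[-1]].round(4),'posttop',tz[kt[0]].round(4) if len(kt) else None)
    p=pickle.load(open('side5.pkl','rb'))
    m=np.zeros((384,512),bool); m[130:200,225:280]=1
    c=cloud(p,m); d=np.hypot(c[:,0]-.622,c[:,1]-.1125)
    q=c[(d>.034)&(d<.046)&(c[:,2]>.085)&(c[:,2]<.11)]
    A=np.c_[q[:,0]-.622,q[:,1]-.1125,np.ones(len(q))]; print('flange plane',np.linalg.lstsq(A,q[:,2],rcond=None)[0].round(4),len(q))
    q=c[(d<.034)&(c[:,2]>.14)&(c[:,2]<.165)];print('rim',q[:,2].max().round(4),np.percentile(q[:,2],90).round(4))
    print('rim ctr side',fit(p,[.622,.1125],.098,[.034,.038,.042,.046],[.0535,.055,.057],ns(p)))
    t=pickle.load(open('top0.pkl','rb')); m=np.zeros((384,512),bool); m[138:170,240:280]=1
    c=cloud(t,m); q=c[(c[:,2]>.09)&(c[:,2]<.12)&(c[:,0]>.66)]; print('lever pts',len(q)); 
    ex=np.array([np.cos(a),np.sin(a)]); ey=np.array([-np.sin(a),np.cos(a)]); l=np.c_[(q[:,:2]-o)@ex,(q[:,:2]-o)@ey]
    for b in np.arange(-.12,0,.02):
        k=(l[:,1]>b)&(l[:,1]<b+.02)
        if k.sum(): print(b.round(2),np.median(l[k],0).round(4),k.sum(),l[k][:,0].min().round(4),l[k][:,0].max().round(4))
E
python3 tp.py
```

```text
side0 -0.006 -0.006 tape 0.1895 0.1995 26 83 collar 0.1185 posttop 0.287
side0 -0.007 0 tape 0.1835 0.198 89 106 collar 0.118 posttop 0.2835
side0 0 -0.007 tape 0.185 0.1955 28 89 collar 0.115 posttop 0.287
side0 -0.006 -0.006 tape 0.188 0.198 28 88 collar 0.118 posttop 0.2895
side3 -0.006 -0.006 tape 0.1895 0.1995 29 90 collar 0.1185 posttop 0.2965
side3 -0.007 0 tape 0.189 0.22 94 107 collar 0.1185 posttop 0.2645
side3 0 -0.007 tape 0.185 0.1955 30 96 collar 0.115 posttop 0.299
side3 -0.006 -0.006 tape 0.188 0.198 30 95 collar 0.118 posttop 0.2625
side4 -0.006 -0.006 tape 0.1895 0.1995 29 91 collar 0.1185 posttop 0.253
side4 -0.007 0 tape 0.188 0.22 93 108 collar 0.119 posttop None
side4 0 -0.007 tape 0.185 0.195 31 96 collar 0.1145 posttop 0.299
side4 -0.006 -0.006 tape 0.188 0.198 31 95 collar 0.118 posttop 0.263
side5 -0.006 -0.006 tape 0.1895 0.1995 28 86 collar 0.1185 posttop 0.287
side5 -0.007 0 tape 0.183 0.197 96 112 collar 0.1175 posttop 0.2835
side5 0 -0.007 tape 0.185 0.1955 30 94 collar 0.115 posttop 0.287
side5 -0.006 -0.006 tape 0.188 0.198 30 93 collar 0.118 posttop 0.2895
flange plane [-0.0004  0.0033  0.0976] 175
rim 0.152 0.1499
rim ctr side (array([0.6135, 0.0987]), np.float64(-56.7))
lever pts 93
-0.12 [ 0.0687 -0.1021] 3 0.0668 0.072
-0.1 [ 0.0582 -0.0892] 24 0.0489 0.0707
-0.08 [ 0.0476 -0.0698] 22 0.0394 0.0562
-0.06 [ 0.0379 -0.0515] 26 0.0286 0.0478
-0.04 [ 0.0291 -0.0335] 15 0.0246 0.0366
-0.02 [ 0.0259 -0.0136] 3 0.025 0.0259
```

```bash
cat > hl.py <<'E'
from d import *
o=np.array([.6345,.008]);a=.116
ex=np.array([np.cos(a),np.sin(a)]); ey=np.array([-np.sin(a),np.cos(a)])
def L(x,y,z): return np.r_[o+ex*x+ey*y,z]
def lev(th,z,dz=0):
    c,s=np.cos(th),np.sin(th); out=[]
    for x,y in [(8,-16),(18,-16),(18,-106),(8,-106)]:
        out.append(L((12+x*c-y*s)/1e3,(-24+x*s+y*c)/1e3,z))
    return np.array(out)
def draw(p,polys,box,k,name):
    im=cv2.resize(p['frame'][box[0]:box[1],box[2]:box[3]],None,fx=k,fy=k,interpolation=cv2.INTER_CUBIC)
    for P,col in polys:
        uv=((proj(p,P)-[box[2],box[0]]+.5)*k-.5).round().astype(np.int32); cv2.polylines(im,[uv],True,col,1)
    cv2.imwrite(name,im)
if __name__=='__main__':
    H=np.array([L(x/1e3,y/1e3,.107) for x,y in [(-6,-20),(6,-20),(6,-117),(-6,-117)]])
    p=pickle.load(open('top0.pkl','rb'))
    C=np.array([L(x/1e3,y/1e3,.115) for x,y in [(-20,-20),(20,-20),(20,20),(-20,20)]])
    draw(p,[(H,(0,255,0)),(C,(0,255,255)),(lev(.36,.107),(0,0,255)),(lev(.45,.107),(255,0,0))],(135,175,232,285),14,'pics/hl.png')
    p=pickle.load(open('side5.pkl','rb'))
    draw(p,[(H,(0,255,0)),(C,(0,255,255)),(lev(.36,.107),(0,0,255)),(lev(.45,.107),(255,0,0))],(180,235,265,335),10,'pics/hls.png')
E
python3 hl.py
```

```text
(no output)
```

View pics/hl.png

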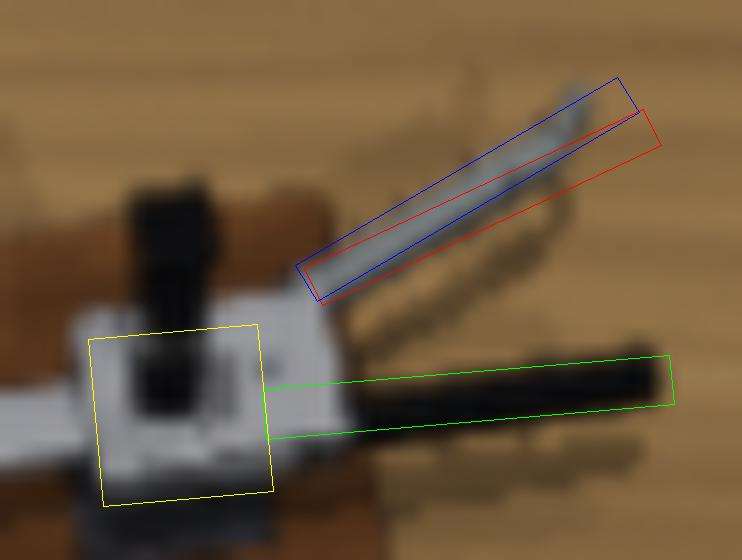

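View pics/hls.png

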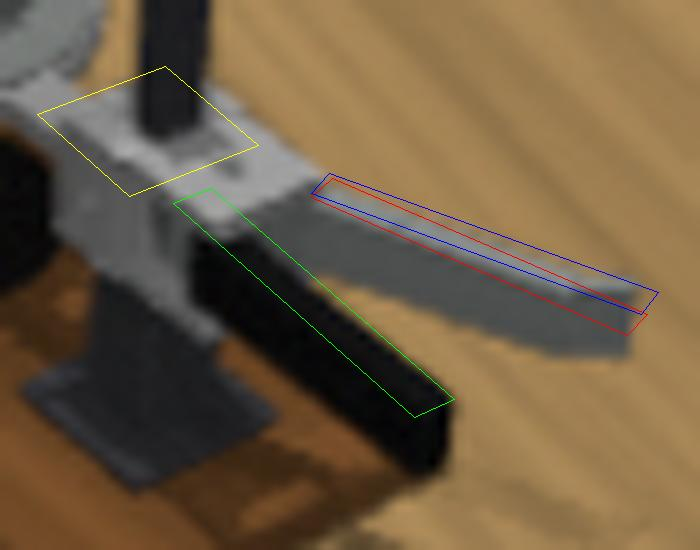

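```bash
sed -i 's/^o=np.array.*/o=np.array([.6395,.009]);a=.165/' hl.py; python3 hl.py
python3 - <<'E'
import cv2,numpy as np
a=cv2.imread('pics/hl.png');b=cv2.imread('pics/hls.png');
cv2.imwrite('pics/hl2.png',np.vstack([cv2.resize(a,(400,300)),cv2.resize(b,(400,300))])) if 0 else cv2.imwrite('pics/hl2.png',a);cv2.imwrite('pics/hls2.png',b)
E
```

```text
(no output)
```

View pics/hl2.png

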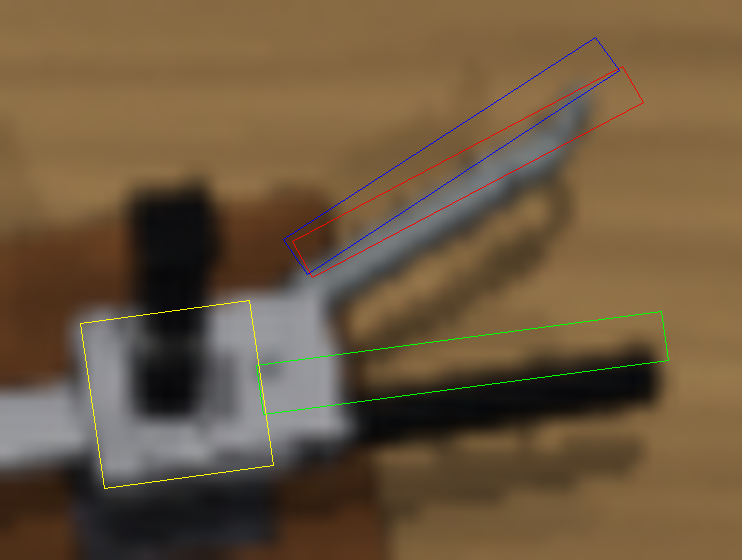

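View pics/hls2.png

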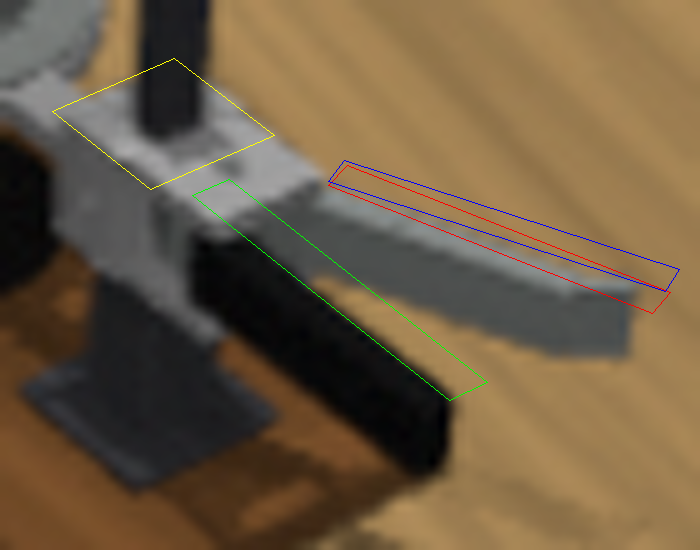

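The handle clearly sits off the post axis towards -x, so I'll measure the handle and lever lines directly.

```bash
cat > m.py <<'E'
from d import *
def bar(p,im,q,z,half,s0,s1,sides,sign):
    # q: midpoint x,y, angle of outward direction
    mx,my,th=q; d=np.array([np.cos(th),np.sin(th)]); n=np.array([d[1],-d[0]])
    ss=np.arange(s0,s1+1e-6,.003)
    I=samp(im,p,np.array([np.r_[np.array([mx,my])+d*s+n*k*half,z] for s in ss for k in(-.8,0,.8)])).mean()
    O=samp(im,p,np.array([np.r_[np.array([mx,my])+d*s+n*k*half,z] for s in ss for k in sides])).mean()
    E=samp(im,p,np.array([np.r_[np.array([mx,my])+d*(s1+.006)+n*k*half,z] for k in (-.5,0,.5)])).mean()
    return sign*((I-O)+.3*(I-E))
for f in ['top0','side5']:
    p=pickle.load(open(f+'.pkl','rb')); im=cv2.GaussianBlur(g(p).astype(np.float32),(0,0),.6)
    best=None
    for x in np.arange(.635,.67,.004):
        for th in (-1.5,-1.4,-1.3):
            st=(x,-.072,th)
            r=minimize(lambda q:bar(p,im,q,.107,.006,-.035,.032,(-1.8,1.8) if f=='top0' else (1.8,),1),st,method='Nelder-Mead',options=dict(initial_simplex=[st,(x+.004,-.072,th),(x,-.067,th),(x,-.072,th+.05)]))
            if best is None or r.fun<best.fun: best=r
    print(f,'handle',best.x.round(4),round(best.fun,1),'yaw',round(best.x[2]+np.pi/2,3))
# depth clouds
t=pickle.load(open('top0.pkl','rb')); k=np.zeros((384,512),bool); k[158:172,256:285]=1
dark=g(t)<60
c=cloud(t,k&dark); c=c[c[:,2]>.085]; print(len(c))
print(c.mean(0).round(4), 'dir',np.linalg.svd(c[:,:2]-c[:,:2].mean(0))[2][0].round(3), c.min(0).round(3),c.max(0).round(3))
s=pickle.load(open('side5.pkl','rb'));k=np.zeros((384,512),bool); k[195:235,280:312]=1
c=cloud(s,k&(g(s)<45));c=c[(c[:,2]>.075)&(c[:,2]<.115)];print(len(c))
print(c.mean(0).round(4), 'dir',np.linalg.svd(c[:,:2]-c[:,:2].mean(0))[2][0].round(3), c.min(0).round(3),c.max(0).round(3))
# lever side
k=np.zeros((384,512),bool); k[190:220,296:330]=1
hs=cv2.cvtColor(s['frame'],cv2.COLOR_BGR2HSV)
c=cloud(s,k&(hs[...,1]<50)&(g(s)>50));c=c[(c[:,2]>.08)&(c[:,2]<.115)&(c[:,1]<-.02)];print('lev side',len(c))
print(c.mean(0).round(4), 'dir',np.linalg.svd(c[:,:2]-c[:,:2].mean(0))[2][0].round(3), c.min(0).round(3),c.max(0).round(3))
k=np.zeros((384,512),bool); k[138:158,255:280]=1
hs=cv2.cvtColor(t['frame'],cv2.COLOR_BGR2HSV)
c=cloud(t,k&(hs[...,1]<70));c=c[(c[:,2]>.09)&(c[:,2]<.118)];print('lev top',len(c))
print(c.mean(0).round(4), 'dir',np.linalg.svd(c[:,:2]-c[:,:2].mean(0))[2][0].round(3), c.min(0).round(3),c.max(0).round(3))
E
python3 m.py
```

```text
top0 handle [ 0.6434 -0.0737 -1.3822] -84.5 yaw 0.189
side5 handle [ 0.6313 -0.0963 -1.4026] -84.6 yaw 0.168
93
[ 0.6428 -0.0679  0.1044] dir [ 0.189 -0.982] [ 0.632 -0.105  0.085] [ 0.654 -0.031  0.114]
265
[ 0.6399 -0.0713  0.0992] dir [ 0.198 -0.98 ] [ 0.627 -0.11   0.08 ] [ 0.663 -0.022  0.109]
lev side 272
[ 0.6878 -0.06    0.0987] dir [ 0.596 -0.803] [ 0.663 -0.092  0.083] [ 0.718 -0.024  0.114]
lev top 71
[ 0.6896 -0.0554  0.105 ] dir [-0.591  0.806] [ 0.666 -0.086  0.09 ] [ 0.718 -0.026  0.112]
```

Handle: yaw about 0.183, handle_mid about (0.6437, -0.0765). The offset of -12 mm puts the lever pin on the post axis, which is consistent. Lever angle is about 0.45 rad. Moving above the handle and lever.

>>> step_arm([
  {"linear":[-1.5,-4,0],"twist":-0.066,"claw":1},
  {"linear":[-5,-8.5,0],"twist":-0.066,"claw":1},
  {"linear":[-10,-8.8,0],"twist":-0.066,"claw":1},
  {"linear":[-15,-8.8,3],"twist":-0.066,"claw":1},
  {"linear":[-17.8,-8.8,8],"twist":-0.066,"claw":1},
  {"linear":[-17.8,-8.8,12],"twist":-0.066,"claw":1},
  {"linear":[-17.8,-8.8,12],"twist":-0.066,"claw":1},
  {"linear":[-17.8,-8.8,12],"twist":-0.066,"claw":1},
  {"linear":[-17.8,-8.8,12],"twist":-0.066,"claw":1},
])

```text
time: 10.72
ee_pos: [0.6719, -0.0706, 0.3367]
orientation: [0.002, -0.091, 0.996, -0.0]
force: [-1.3, 0.2, -0.2]
width: 0.0878
```

```bash
python3 f.py .6717 -.0714 .254
python3 - <<'E'
from ov import *
for n in ['side','top']:
    p=get_image(n); pickle.dump(p,open(n+'6.pkl','wb'))
    ov(p,[],(130,240,225,345) if n=='side' else (110,200,190,300),6 if n=='side' else 6,f'pics/{n}6.png')
E
```

```text
10.725 [ 0.6719 -0.0706  0.3367] yaw -2.9603 tilt [-0.004 -0.    -1.   ] F [-1.29  0.17 -0.24] w 0.0878 j [ 0.18  0.4  -0.08  0.   -1.08 -0.  ]
tool shift cm [ 0.07 -0.07  8.27]
```

View pics/side6.png

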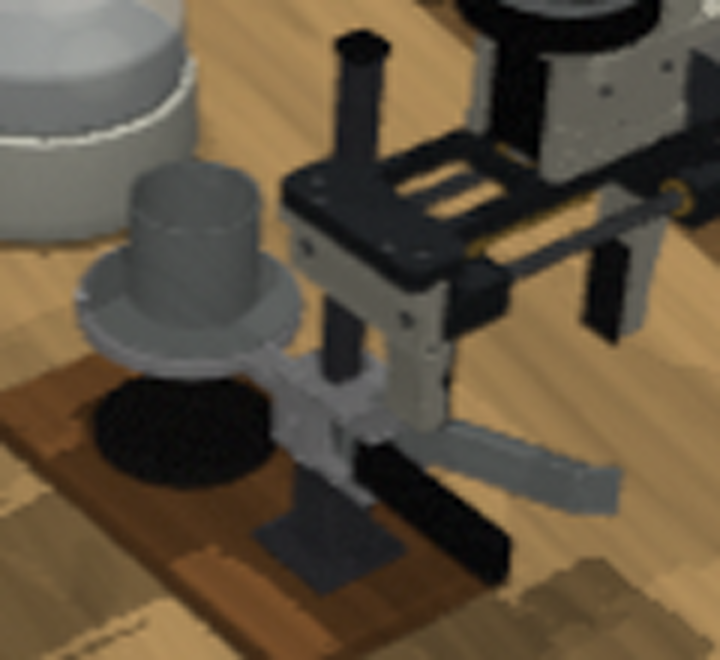

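View pics/top6.png

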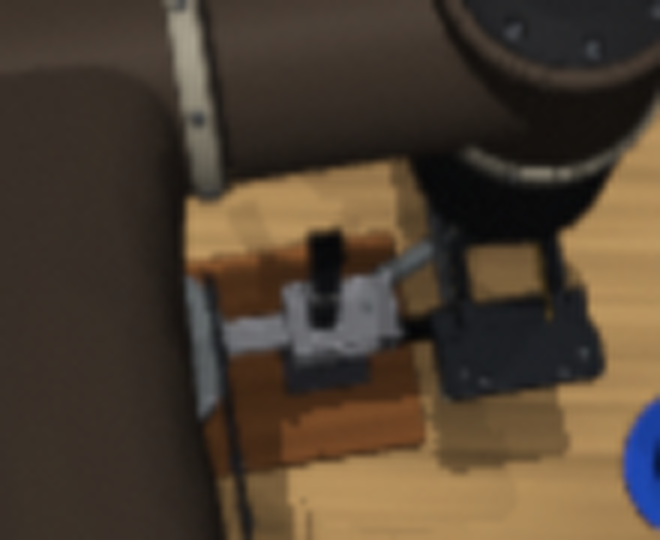

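The fingers straddle the handle (crop 430,500) and lever (540,470). Lowering to handle height.

>>> step_arm([
  {"linear":[0,0,2],"twist":0,"claw":1},
  {"linear":[0,0,4],"twist":0,"claw":1},
  {"linear":[0,0,6],"twist":0,"claw":1},
  {"linear":[0,0,7.5],"twist":0,"claw":1},
  {"linear":[0,0,8],"twist":0,"claw":1},
  {"linear":[0,0,8],"twist":0,"claw":1},
  {"linear":[0,0,8],"twist":0,"claw":1},
], force=4)

```text
time: 11.7
ee_pos: [0.6718, -0.0706, 0.2546]
orientation: [0.001, -0.09, 0.996, -0.0]
force: [0.4, 0.2, -0.1]
width: 0.0876
```

```bash
python3 f.py .6717 -.0714 .254
python3 - <<'E'
from ov import *
for n in ['side','top']:
    p=get_image(n); pickle.dump(p,open(n+'7.pkl','wb'))
    ov(p,[],(130,240,225,345) if n=='side' else (110,200,190,300),6 if n=='side' else 6,f'pics/{n}7.png')
E
```

```text
11.7 [ 0.6718 -0.0706  0.2546] yaw -2.9604 tilt [-0.001 -0.    -1.   ] F [ 0.37  0.24 -0.13] w 0.0876 j [ 0.18  0.48 -0.17  0.   -0.93 -0.  ]
tool shift cm [ 0.02 -0.07  0.06]
```

View pics/side7.png

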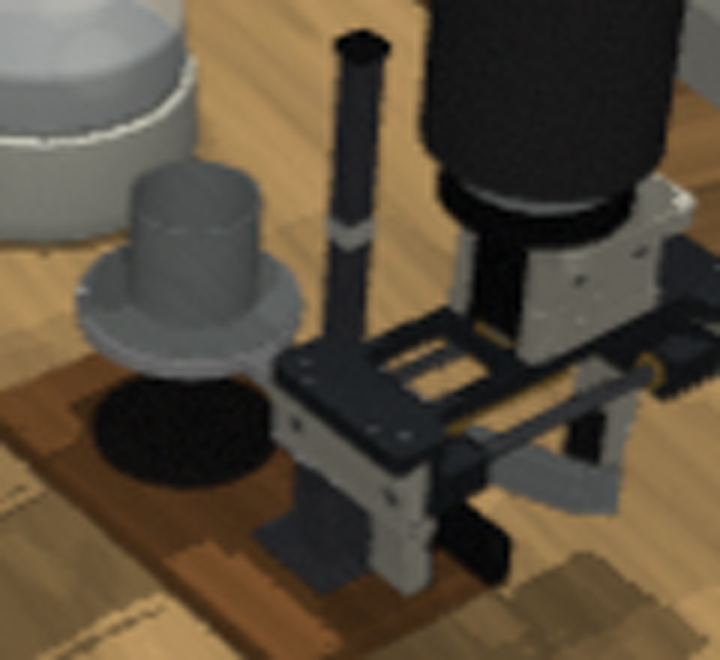

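View pics/top7.png

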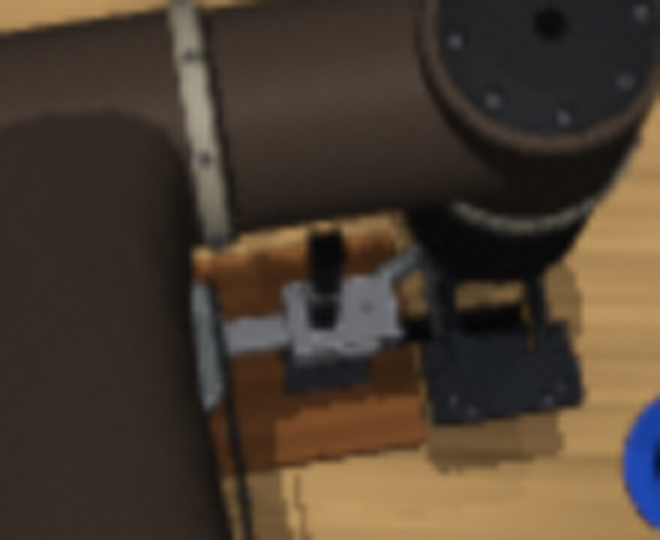

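The fingers are placed on both sides. Closing with a gentle 7 N pinch.

>>> step_arm([
  {"linear":[0,0,0],"twist":0,"claw":0.9},
  {"linear":[0,0,0],"twist":0,"claw":0.85},
  {"linear":[0,0,0],"twist":0,"claw":0.8},
  {"linear":[0,0,0],"twist":0,"claw":0.75},
  {"linear":[0,0,0],"twist":0,"claw":0.7},
  {"linear":[0,0,0],"twist":0,"claw":0.6},
  {"linear":[0,0,0],"twist":0,"claw":0.6},
  {"linear":[0,0,0],"twist":0,"claw":0.6},
], force=7)

```text
time: 12.8
ee_pos: [0.6717, -0.0706, 0.2538]
orientation: [0.0, -0.09, 0.996, -0.0]
force: [2.7, 0.4, 0.1]
width: 0.0671
```

```bash
python3 f.py .6717 -.0714 .254
```

```text
12.8 [ 0.6717 -0.0706  0.2538] yaw -2.9604 tilt [-0.001 -0.    -1.   ] F [2.74 0.43 0.06] w 0.0671 j [ 0.18  0.48 -0.17  0.   -0.92 -0.  ]
tool shift cm [ 0.01 -0.08 -0.02]
```

>>> step_arm([
  {"linear":[-0.05,0,0],"twist":0,"claw":0.6},
  {"linear":[-0.05,0,0],"twist":0,"claw":0.6},
  {"linear":[-0.05,0,-0.2],"twist":0,"claw":0.6},
  {"linear":[-0.05,0,-0.5],"twist":0,"claw":0.6},
  {"linear":[-0.05,0,-0.8],"twist":0,"claw":0.6},
  {"linear":[-0.05,0,-1.0],"twist":0,"claw":0.6},
  {"linear":[-0.05,0,-1.0],"twist":0,"claw":0.6},
  {"linear":[-0.05,0,-1.0],"twist":0,"claw":0.6},
])

```text
time: 13.8
ee_pos: [0.6719, -0.0706, 0.2637]
orientation: [-0.0, -0.09, 0.996, -0.0]
force: [1.6, -1.4, -3.6]
width: 0.067
```

```bash
python3 f.py
python3 - <<'E'
from ov import *
p=get_image('side'); pickle.dump(p,open('side8.pkl','wb'))
ov(p,[],(130,240,225,345),6,'pics/side8.png')
E
```

```text
13.8 [ 0.6719 -0.0706  0.2637] yaw -2.9606 tilt [ 0. -0. -1.] F [ 1.56 -1.36 -3.58] w 0.067 j [ 0.18  0.47 -0.16  0.   -0.94 -0.  ]
```

View pics/side8.png

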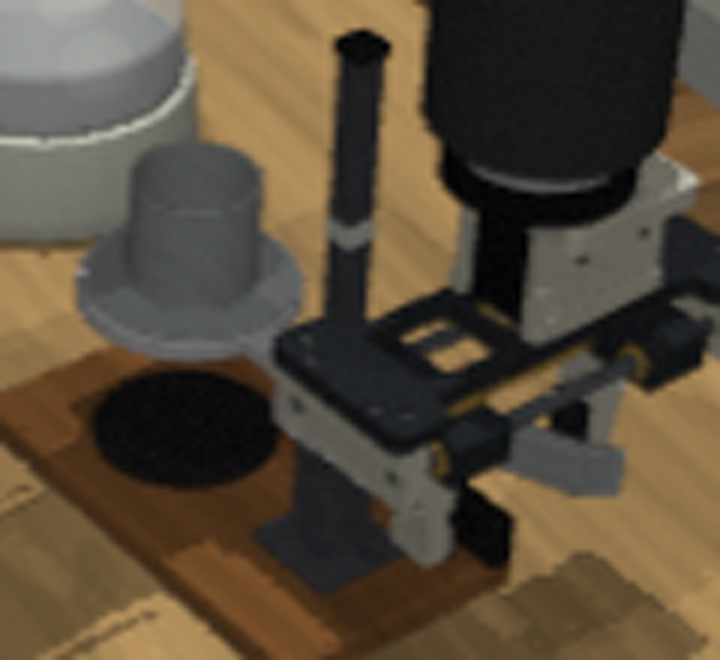

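The arm and filter rose together with no slip. Continuing up to just below the mark.

>>> step_arm([
  {"linear":[0,0,-0.4],"twist":0,"claw":0.6},
  {"linear":[0,0,-1.0],"twist":0,"claw":0.6},
  {"linear":[0,0,-1.7],"twist":0,"claw":0.6},
  {"linear":[0,0,-2.4],"twist":0,"claw":0.6},
  {"linear":[0,0,-3.1],"twist":0,"claw":0.6},
  {"linear":[0,0,-3.8],"twist":0,"claw":0.6},
  {"linear":[0,0,-4.5],"twist":0,"claw":0.6},
  {"linear":[0,0,-5.1],"twist":0,"claw":0.6},
  {"linear":[0,0,-5.5],"twist":0,"claw":0.6},
  {"linear":[0,0,-5.7],"twist":0,"claw":0.6},
  {"linear":[0,0,-5.7],"twist":0,"claw":0.6},
  {"linear":[0,0,-5.7],"twist":0,"claw":0.6},
])

```text
time: 15.35
ee_pos: [0.6719, -0.0706, 0.3206]
orientation: [-0.0, -0.09, 0.996, -0.0]
force: [1.3, -2.4, -3.2]
width: 0.0667
```

```bash
python3 f.py
cat > lift.py <<'E'
from ov import *
import sys
n=sys.argv[1]
p=get_image('side'); pickle.dump(p,open(f'side{n}.pkl','wb'))
t=get_image('top'); pickle.dump(t,open(f'top{n}.pkl','wb'))
p0=pickle.load(open('side7.pkl','rb'))
c=np.array([.622,.1125]); d=np.array(p['xyz'])[:2]-c; d/=np.linalg.norm(d); l=np.array([-d[1],d[0]])
B=np.array([np.r_[c+l*k,z] for k in np.arange(-.03,.0301,.002) for z in np.arange(.1,.165,.002)])
f0=cv2.GaussianBlur(g(p0).astype(np.float32),(0,0),.5); f1=cv2.GaussianBlur(g(p).astype(np.float32),(0,0),.5)
a=samp(f0,p0,B)
best=[]
for dz in np.arange(-.005,.12,.0005):
    b=samp(f1,p,B+[0,0,dz]); best.append((-np.corrcoef(a,b)[0,1],dz))
print('lift by image',min(best))
ov(p,[],(100,240,225,345),5,f'pics/side{n}.png'); ov(t,[],(110,200,190,300),6,f'pics/top{n}.png')
for pt in ['collar_top','tape','ring_seat','filter_mid']:
    print(pt,[(np.round(x['location'],1).tolist(),round(x['p'],2)) for x in find_in(p,pt)][:3])
E
python3 lift.py 9
```

```text
15.35 [ 0.6719 -0.0706  0.3206] yaw -2.9606 tilt [ 0. -0. -1.] F [ 1.27 -2.42 -3.22] w 0.0667 j [ 0.18  0.42 -0.1   0.   -1.06 -0.  ]
lift by image (np.float64(-0.907546615593099), np.float64(0.06549999999999993))
collar_top [([307.4, 187.5], 0.62)]
tape []
ring_seat [([308.4, 185.7], 0.66)]
filter_mid [([210.7, 278.0], 0.96), ([254.5, 152.7], 0.73), ([305.7, 286.7], 0.64)]
```

View pics/side9.png

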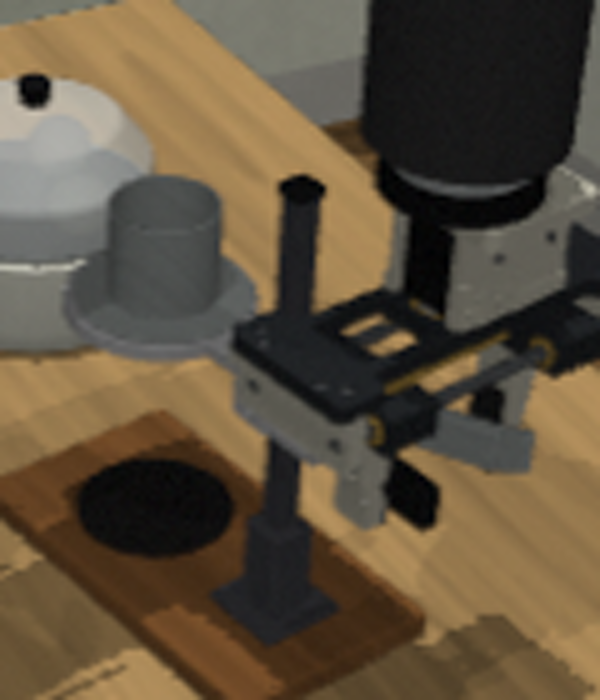

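View pics/top9.png

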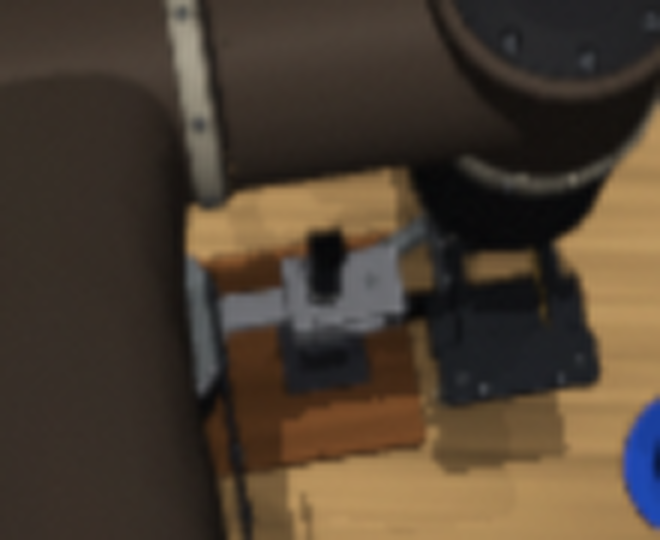

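```bash
cat > chk.py <<'E'
from tp import *
import sys
def flange(p,L):
    c=cloud(p,np.ones((384,512),bool)); d=np.hypot(c[:,0]-.622,c[:,1]-.1125)
    out=[]
    for z,lo,hi in [(.098,.034,.046),(.150,.026,.033)]:
        q=c[(d>lo)&(d<hi)&(abs(c[:,2]-z-L)<.008)]; out.append((np.median(q[:,2])-L).round(4)); out.append(len(q))
    return out
def blockedge(p0,p1,c,l0):  # registration with true perspective via rim/flange curves only
    A=np.linspace(-np.pi,np.pi,120)
    return None
for n,L in [('side5',0),('side7',0),('side8',.0099),('side9',.0668)]:
    print(n,flange(pickle.load(open(n+'.pkl','rb')),L))
o=np.array([.6405,.0092]);a=.183;zz=np.arange(.10,.25,.0002)
for f in ['side0','side5']:
  p=pickle.load(open(f+'.pkl','rb'))
  for dx,dy in [(-.007,-.007),(-.004,-.007),(0,-.007),(.004,-.007),(-.007,-.004)]:
    v=prof(p,o,a,dx,dy,zz); i=(zz>.17)&(zz<.22); vv=v[i];vz=zz[i]; base=np.percentile(vv,20);h=(base+vv.max())/2;k=np.nonzero(vv>h)[0]
    cz=zz[zz<.15];cc=v[zz<.15];hc=(base+np.median(cc[(cz>.102)&(cz<.108)]))/2;kc=np.nonzero(cc>hc)[0]
    print(f,dx,dy,vz[k[0]].round(4),vz[k[-1]].round(4),'collar',cz[kc[-1]].round(4),'diff',(vz[k[0]]-cz[kc[-1]]).round(4))
E
python3 chk.py
```

```text
side5 [np.float64(0.0974), 173, np.float64(0.1471), 105]
side7 [np.float64(0.0975), 170, np.float64(0.1471), 94]
side8 [np.float64(0.0976), 180, np.float64(0.1468), 99]
side9 [np.float64(0.0972), 170, np.float64(0.1469), 107]
side0 -0.007 -0.007 0.185 0.1954 collar 0.1154 diff 0.0696
side0 -0.004 -0.007 0.184 0.1946 collar 0.114 diff 0.07
side0 0 -0.007 0.184 0.1952 collar 0.1136 diff 0.0704
side0 0.004 -0.007 0.1844 0.1948 collar 0.1134 diff 0.071
side0 -0.007 -0.004 0.1844 0.1946 collar 0.1142 diff 0.0702
side5 -0.007 -0.007 0.1848 0.1956 collar 0.1154 diff 0.0694
side5 -0.004 -0.007 0.184 0.1946 collar 0.114 diff 0.07
side5 0 -0.007 0.184 0.1952 collar 0.1136 diff 0.0704
side5 0.004 -0.007 0.1846 0.1948 collar 0.1134 diff 0.0712
side5 -0.007 -0.004 0.1842 0.1948 collar 0.1142 diff 0.07
```

Depth confirms the lift follows the TCP to within 0.3 mm. The tape's lower edge is about 70.3 mm above the original collar top, so I raise 3.5 mm more and hold.

>>> step_arm([
  {"linear":[0,0,-0.2],"twist":0,"claw":0.6},
  {"linear":[0,0,-0.35],"twist":0,"claw":0.6},
  {"linear":[0,0,-0.35],"twist":0,"claw":0.6},
  {"linear":[0,0,-0.35],"twist":0,"claw":0.6},
  {"linear":[0,0,-0.35],"twist":0,"claw":0.6},
  {"linear":[0,0,-0.35],"twist":0,"claw":0.6},
])

```text
time: 16.4
ee_pos: [0.6719, -0.0706, 0.3242]
orientation: [-0.0, -0.09, 0.996, -0.0]
force: [0.4, -2.2, -3.8]
width: 0.0667
```

```bash
python3 f.py; python3 lift.py 10
python3 - <<'E'
import sys; sys.path.insert(0,'.')
from h import *
import pickle
for f in ('side10','top10'):
    p=pickle.load(open(f+'.pkl','rb'))
    c=cloud(p,np.ones((384,512),bool)); d=np.hypot(c[:,0]-.622,c[:,1]-.1125)
    q=c[(d>.034)&(d<.046)&(abs(c[:,2]-.168)<.008)]; print(f,'flange top',np.median(q[:,2]),len(q))
    b=(140,195,255,305) if f[0]=='s' else (140,180,225,265)
    cv2.imwrite(f'pics/z{f}.png',cv2.resize(p['frame'][b[0]:b[1],b[2]:b[3]],None,fx=10,fy=10,interpolation=cv2.INTER_CUBIC))
E
```

```text
16.4 [ 0.6719 -0.0706  0.3242] yaw -2.9606 tilt [ 0.  0. -1.] F [ 0.39 -2.22 -3.75] w 0.0667 j [ 0.18  0.42 -0.09 -0.   -1.06 -0.  ]
lift by image (np.float64(-0.9164678005713254), np.float64(0.06899999999999994))
collar_top [([308.6, 187.6], 0.6)]
tape []
ring_seat [([308.6, 186.8], 0.76)]
filter_mid [([210.0, 278.8], 0.89), ([305.5, 286.3], 0.66), ([255.1, 151.0], 0.55)]
side10 flange top 0.16781723218691813 180
top10 flange top 0.16860128488367965 52
```

View pics/ztop10.png

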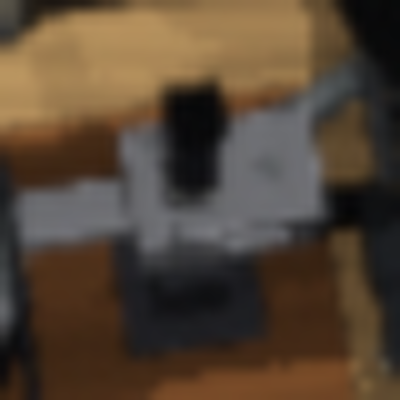

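View pics/zside10.png

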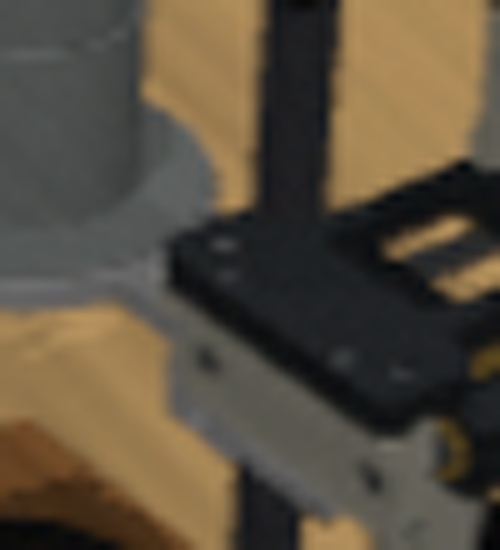

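The collar is at the mark: lift 70.4 mm by TCP, flange depth agrees. The tape is hidden behind the gripper in the side view, so I rely on lift against the measured tape height. Now squeezing in stages, following towards the handle (tool +x).

>>> step_arm([
  {"linear":[0,0,0],"twist":0,"claw":0.74},
  {"linear":[0.1,0,0],"twist":0,"claw":0.72},
  {"linear":[0.2,0,0],"twist":0,"claw":0.7},
  {"linear":[0.3,0,0],"twist":0,"claw":0.68},
  {"linear":[0.38,0,0],"twist":0,"claw":0.66},
  {"linear":[0.47,0,0],"twist":0,"claw":0.64},
  {"linear":[0.5,0,0],"twist":0,"claw":0.64},
], force=14)

```text
time: 17.58
ee_pos: [0.6668, -0.0715, 0.3241]
orientation: [-0.0, -0.09, 0.996, 0.0]
force: [-4.4, -2.8, -5.8]
width: 0.0562
```

```bash
python3 f.py
```

```text
17.575 [ 0.6668 -0.0715  0.3241] yaw -2.9607 tilt [ 0.  0. -1.] F [-4.36 -2.8  -5.75] w 0.0562 j [ 0.18  0.41 -0.1  -0.   -1.06 -0.  ]
```

>>> step_arm([
  {"linear":[0.02,0,0],"twist":0,"claw":0.62},
  {"linear":[0.12,0,0],"twist":0,"claw":0.6},
  {"linear":[0.21,0,0],"twist":0,"claw":0.58},
  {"linear":[0.3,0,0],"twist":0,"claw":0.56},
  {"linear":[0.38,0,0],"twist":0,"claw":0.54},
  {"linear":[0.47,0,0],"twist":0,"claw":0.52},
  {"linear":[0.5,0,0],"twist":0,"claw":0.52},
], force=18)

```text
time: 18.45
ee_pos: [0.6618, -0.0725, 0.324]
orientation: [-0.0, -0.09, 0.996, -0.0]
force: [-3.9, -2.9, -4.2]
width: 0.0458
```

```bash
python3 f.py
```

```text
18.45 [ 0.6618 -0.0725  0.324 ] yaw -2.9609 tilt [ 0.001  0.    -1.   ] F [-3.87 -2.94 -4.18] w 0.0458 j [ 0.18  0.4  -0.12 -0.   -1.06 -0.  ]
```

>>> step_arm([
  {"linear":[0.02,0,0],"twist":0,"claw":0.5},
  {"linear":[0.12,0,0],"twist":0,"claw":0.48},
  {"linear":[0.21,0,0],"twist":0,"claw":0.46},
  {"linear":[0.3,0,0],"twist":0,"claw":0.44},
  {"linear":[0.38,0,0],"twist":0,"claw":0.42},
  {"linear":[0.44,0,0],"twist":0,"claw":0.4},
  {"linear":[0.46,0,0],"twist":0,"claw":0.38},
  {"linear":[0.46,0,0],"twist":0,"claw":0.36},
  {"linear":[0.46,0,0],"twist":0,"claw":0.34},
  {"linear":[0.46,0,0],"twist":0,"claw":0.34},
], force=25)

```text
time: 19.7
ee_pos: [0.6569, -0.0735, 0.3238]
orientation: [-0.001, -0.09, 0.996, -0.0]
force: [-5.7, -2.3, -4.3]
width: 0.0356
```

```bash
python3 f.py
```

```text
19.7 [ 0.6569 -0.0735  0.3238] yaw -2.9614 tilt [ 0.002  0.    -1.   ] F [-5.66 -2.26 -4.27] w 0.0356 j [ 0.18  0.39 -0.13 -0.   -1.05 -0.  ]
```

The width has stopped at 35.6 mm (36 nominal over the closed faces). Verifying in the images.

```bash
python3 lift.py 11
python3 - <<'E'
import sys; sys.path.insert(0,'.')
from h import *
import pickle
for f in ('side11','top11'):
    p=pickle.load(open(f+'.pkl','rb'))
    c=cloud(p,np.ones((384,512),bool)); d=np.hypot(c[:,0]-.622,c[:,1]-.1125)
    q=c[(d>.034)&(d<.046)&(abs(c[:,2]-.168)<.008)]; 
    A=np.c_[q[:,0]-.622,q[:,1]-.1125,np.ones(len(q))]
    print(f,'flange top',np.median(q[:,2]).round(4),len(q),'plane',np.linalg.lstsq(A,q[:,2],rcond=None)[0].round(4))
    cv2.imwrite(f'pics/full{f}.png',cv2.resize(p['frame'],(768,576)))
E
```

```text
lift by image (np.float64(-0.9139894292770205), np.float64(0.06899999999999994))
collar_top [([181.1, 169.1], 0.68), ([306.1, 192.8], 0.6)]
tape [([338.1, 319.6], 0.74), ([307.3, 190.8], 0.22)]
ring_seat [([307.1, 193.1], 0.62)]
filter_mid [([307.3, 284.7], 0.77), ([207.9, 277.6], 0.7), ([255.8, 152.3], 0.68)]
side11 flange top 0.1673 177 plane [0.0021 0.0039 0.1675]
top11 flange top 0.1684 47 plane [-0.018  -0.1239  0.1641]
```

View pics/side11.png

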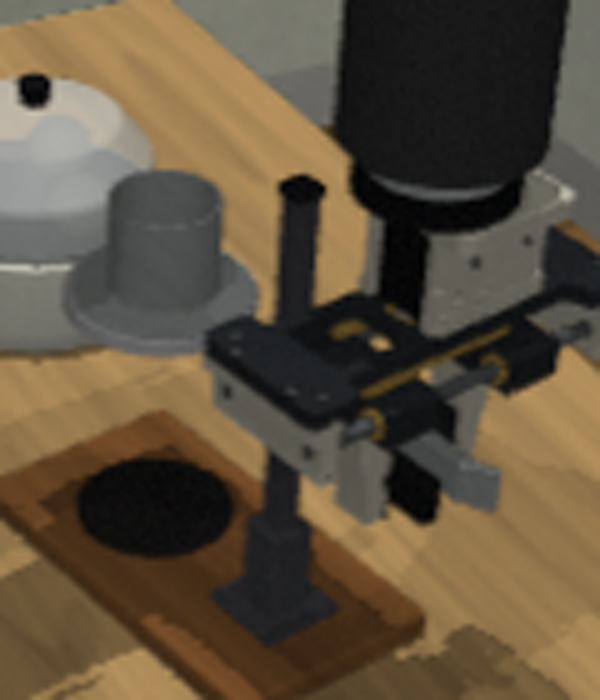

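View pics/top11.png

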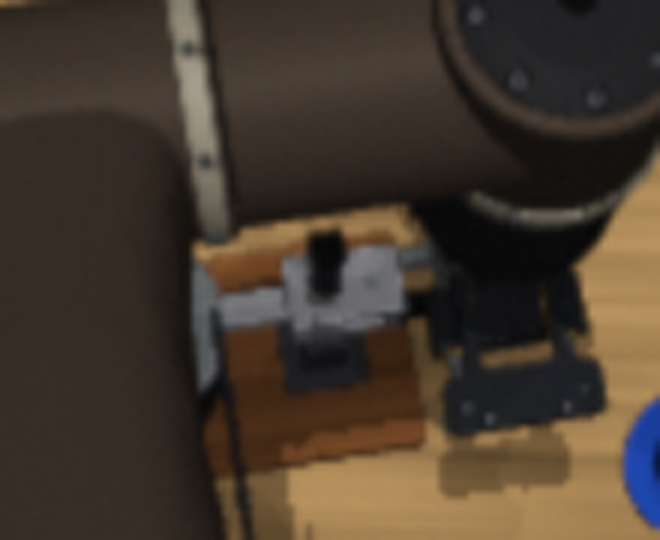

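View pics/fullside11.png

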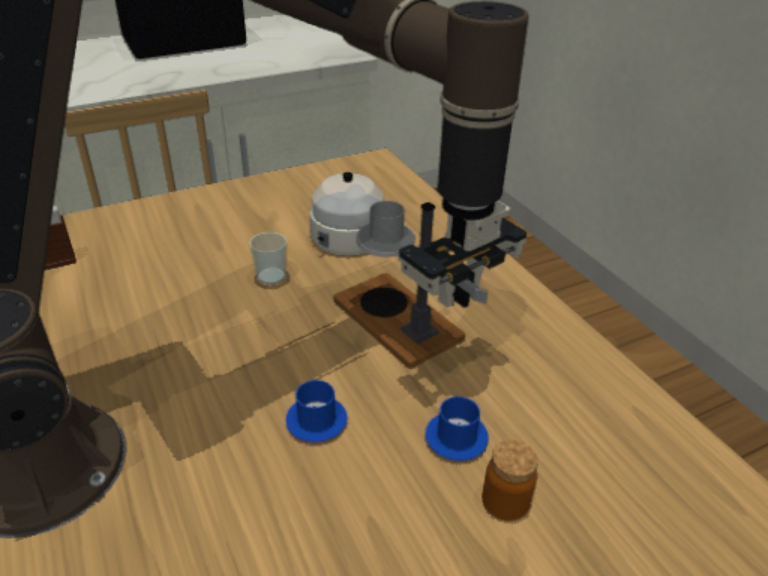

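The lever blade is parallel to the handle (closed), the filter sits level, and cup, jar and cooker are unmoved. A short hold to check stability, then I hand in.

>>> step_arm([
  {"linear":[0,0,0],"twist":0,"claw":0.34},
  {"linear":[0,0,0],"twist":0,"claw":0.34},
  {"linear":[0,0,0],"twist":0,"claw":0.34},
  {"linear":[0,0,0],"twist":0,"claw":0.34},
  {"linear":[0,0,0],"twist":0,"claw":0.34},
  {"linear":[0,0,0],"twist":0,"claw":0.34},
])

```text
time: 20.75
ee_pos: [0.6569, -0.0735, 0.3239]
orientation: [-0.001, -0.09, 0.996, 0.0]
force: [-6.5, -2.5, -4.5]
width: 0.0355
```

```bash
python3 f.py; python3 -c "
from rig import *
print(job_done())"
```

```text
20.75 [ 0.6569 -0.0735  0.3239] yaw -2.9613 tilt [ 0.002  0.    -1.   ] F [-6.49 -2.47 -4.47] w 0.0355 j [ 0.18  0.39 -0.13 -0.   -1.05 -0.  ]
the job is handed in; nothing more can be done
None
```

I seated the steel filter in the ring and let it go. I then lifted the arm by its handle with a 7 N pinch, lever still open, and squeezed the lever shut once the arm was at the mark. I handed the job in at 20.75 s, still holding handle and lever together at 25 N.

- **Filter:** After release its flange was level and within 0.5 mm of the expected height. It was still level after the squeeze in the side camera. The top camera sees too little of the flange to confirm that.
- **Height at the mark:** The arm rose 70.1 mm by the robot's own position and 69.9 mm by side-camera depth. The tape's lower edge measured about 70.3 mm above the starting collar top.
- **Lever:** The gripper opening settled at 35.5 mm, against 36 mm given for fully closed. The side picture shows the blade parallel to the handle.
- **Other things:** The cup, jar and egg cooker look unmoved in the final picture.

**Checks that failed or disagreed:**
- The gripper hid the tape from the side camera during the squeeze. The match to the mark therefore rests on the tape measurement made before the lift.
- A rougher image comparison gave 69.0 mm of lift, about 1 mm less than the other readings.
- The network that should find the tape never found it reliably, so I measured it from brightness along the post.
- My first fit of the stand's angle was too small. I corrected it before gripping the handle.

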